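# Load the peg caddy and draw up its telescoping handle

### The arm

A 6-joint arm with a two-finger parallel gripper is mounted at the origin on the work surface. World frame = base frame: x ahead of the robot, y to its left, z up, the work surface at z = 0. Lengths are in m, angles in rad, forces in N, time in s.
With the tool pointing down it reaches from about 0.35 to 1 m from the base axis. Payload 7.1 kg.
Tool frame: the origin (TCP) lies at the very end of the fingers, on their centre line; the grasp point (between the pads) lies grasp_offset behind it (grasp_offset is the distance from the TCP to the grasp point, in m); x points along the fingers, y is the direction in which the jaws open and shut, and the axes are right-handed (so a half turn about x gives the same grasp; the last joint's range is limited). The gripper opens to 85 mm and grips with 20 to 120 N. Pads are 22 mm wide; open, the fingers measure 114 mm over their backs; the gripper's body (76 mm by 85 mm) begins 54 mm behind the grasp point. The pads swing forward as they close: fully open they stand 13 mm farther back than shut.
Start: joints at [1.327, 0.423, 1.63, -0, 1.089, -0.019], TCP at [0.139, 0.609, 0.202] pointing down, gripper open.
Joint ranges: [-3, 3], [-0.9, 2.11], [0.09, 2.58], [-1.31, 4.45], [0.11, 2.69], [-2.54, 2.54]. Speed limits (rad/s): [2.39, 2.39, 3.01, 3.14, 3.14, 3.14].

### API

Orientations are given as a 3x3 rotation matrix whose columns are the frame's x, y, z axes.
In Python, from bench import state, capture, camera_info, hand_in, grasp_offset gives the robot as it stands.
- The arm moves only by the tool step_arm, never from a script. Its argument "steps" is a list that holds one entry, the list of rows, each a list of 7 numbers: the shift along the tool's x, y, z in cm, then the turn, a rotation vector about the tool's x, y, z in rad, then the opening, from 0 (shut) to 1 (fully open). In form: [[[x, y, z, rx, ry, rz, claw], ...]]. A call has 1 to 8 rows; each row is the pose to reach, as a shift and turn from the pose commanded when the call began, along the tool's axes at that moment; what a row does not reach only later rows make up. A row lasts 1/10 s, in which the tool goes at most 50 mm and 8.59 degrees, less where a joint would pass 70% of its speed; a pose out of reach is approached as far as the arm can. A call with a gripper value outside its range is refused whole. The fingers move at their own pace and stop on an object; "squeeze" is the grip in N (left out, the last holds). Time passes only in rows, so rows that repeat a pose let the fingers close. It gives the time, the measured TCP pose, the force and the opening at its end, in the units of the state.
- state(): the state, without advancing time (a new reading comes with each control period).
- capture(name): name is "side" or "top" or "wrist"; returns the picture (420x560x3 uint8, blue, green, red); there is no depth.
- camera_info(name): a dict with "mtx" (3x3 intrinsics, pixels), "T" (4x4, takes a point from camera to world coordinates). Camera axes: x right, y up, looking along -z (the intrinsics and any distortion apply to the point x, -y, -z); pixel columns grow to the right and rows downward; lengths in m; the calibration is good to about 2 mm. A picture is of the moment at which its call begins: read the wrist's pose just before it. camera_info takes no time and is no camera call; for the wrist camera it gives the pose at the moment of the call.
- hand_in(): hands the job in, once; it reports no verdict.
The state is a dict: "clock": time; "joint_positions": joint angles; "qd": joint speeds; "joint_efforts": joint torques, N m; "tcp_pos": TCP position; "eef_rot": TCP orientation; "wrist_force": force on the tool from outside, world axes, zero at the start; "ft_torque": the same for the moment, N m; "finger_gap": finger opening in m.
Only numpy, scipy, OpenCV 4.12 (cv2) and the standard library are available. Lean on these libraries where they do the work, as an engineer would, in place of code of your own. Each camera call takes 0.05 s, during which the arm holds its last target.

### The job

Get the clothes pegs ready to carry to the window: tip the red plate so that its three pegs slide off its open end into the white caddy (do not pick the pegs up with the fingers), and set the emptied plate back down flat on the worktop. Then squeeze the button in the side of the caddy's grip bar, draw the handle up past the first stop to the second stop, and lift the caddy level by that bar, several centimetres clear of the worktop; finish while still holding it there, handle fully extended and button still squeezed, with the pegs in it. Leave everything else where it is.

Things in the scene. Friction and masses are not known exactly. Their poses are not given: they have to be found in the camera images.
- caddy: Open white plastic peg caddy standing on the worktop, loose, about 0.75 kg with its handle: a box 250 (its x) x 200 (its y) x 80 mm high, walls 4 mm, floor 4 mm. Origin: centre of its underside; z up. An upright fixed tube (diameter 22 mm, top 100 mm above the origin) rises from the middle of the floor and carries the telescoping handle. The free space either side of the tube is about 85 mm wide in y.
- grip_bar (a point): Centre of the caddy's black grip bar, a level bar 100 mm long (along the caddy's x), 28 mm wide (y) and 24 mm high (z), on top of a steel inner tube of 14 mm diameter: a T-shaped handle. With the handle in (joint 0) this point lies 130 mm above the caddy's origin and on its z axis; it rises with the handle. Axes as the caddy's.
- handle (a joint): How far the telescoping handle is drawn up out of the tube, m: 0 = fully in, first stop at 0.035, second stop (end of travel) at 0.070. Slides with about 1 N of friction. An inner catch locks it at 0 (as it starts), at 0.035 and at 0.070 whenever the button is out; while the button is kept in, it slides freely past the first stop. If it is pulled while locked, the whole caddy is lifted.
- button (a joint): How far the release button is pressed in, m: 0 = out, 0.007 = fully in; it frees the catch from about 0.005. A sprung grey block, 18 mm (along the bar) x 14 mm high, standing 6.5 mm proud of the middle of the bar's +y side face; about 2.5 N to start, 6.5 N fully in. Pinching the middle of the bar across its width (34.5 mm over the button, 28 mm when it is in) pushes the button in. There is no button on the opposite side.
- plate: Loose red melamine plate, rectangular, 200 (its x) x 160 mm (its y), 0.22 kg. Floor 5 mm thick; rim 18 mm high and 5 mm thick along both sides and the -x end; the +x end is open, without a rim, so that things slide out there. Origin: centre of its underside; z up.
- plate_grip (a point): Point to pinch in the plate's upright handle ridge at its -x end, at (-90, 0, 38) mm in the plate's frame. The ridge is 14 mm thick (along the plate's x), 70 mm long (along y) and its top is 54 mm above the plate's underside. Axes as the plate's.
- plate_lip (a point): Middle of the plate's open end, upper face of the floor, at (100, 0, 5) mm in the plate's frame. Axes as the plate's.
- peg0: One of the three white plastic spring clothes pegs lying on the plate, 72 (its x) x 12 x 12 mm, 15 g, smooth (they slide off the plate at a slope of about 14 to 20 degrees). Origin: centre of its underside as it lies at the start.
- peg1: One of the three white plastic spring clothes pegs lying on the plate, 72 (its x) x 12 x 12 mm, 15 g, smooth (they slide off the plate at a slope of about 14 to 20 degrees). Origin: centre of its underside as it lies at the start.
- peg2: One of the three white plastic spring clothes pegs lying on the plate, 72 (its x) x 12 x 12 mm, 15 g, smooth (they slide off the plate at a slope of about 14 to 20 degrees). Origin: centre of its underside as it lies at the start.
- spare_peg: A fourth peg like the others lying alone on the worktop; leave it. Origin: centre of its underside.
- sippy_cup: Transparent sippy cup, white lid with press-button spout cover, diameter 76, about 142 mm high, bystander. Origin: centre of its underside.
- canister: Aluminium canister with screw-top lid, diameter 88, 147 mm high, bystander. Origin: centre of its underside.
- mug: White mug, diameter 76, 85 mm high, near the plate, bystander. Origin: centre of its underside; handle to its +y.
- carton: Small plain carton 55 x 36 x 22 mm near the plate, bystander. Origin: centre of its underside.
- spoon: Wooden spoon lying near the caddy, 180 mm long (its x), bystander. Origin: on the worktop under the middle of its length.
- jar: Glass jar with lid, diameter 72, 110 mm high, bystander. Origin: centre of its underside.
Mind the look-alikes: they are no part of the job. Leave any green or pink look-alike of the peg2 alone. Leave any orange or yellow look-alike of the peg1 alone.

How it is judged:
By the outcome, as a careful person would: the job done as asked, in the order asked, and still so for the second after the job is handed in, while the arm keeps its last pose, push and grip.
It also fails if it takes over 70 s, if anything falls off the work surface, if the arm or the gripper's body presses on something with over 40 N, if the wrist force passes 120 N, or if a joint passes its speed limit or range.

## Working session

There is one attempt and no reset: what is moved stays moved. The work goes in short steps, Python scripts to look and compute and a tool call to move; the robot and the scene stay as the last step left them, time stands still between calls to the robot, and variables do not carry over. Pictures are saved under pics/ and viewed, and the job is handed in when it is done.

Besides the shell and the picture viewer there is one more tool, called after "Call:" as name(argument=value, ...) on one line, values as JSON. step_arm: Moves the arm, as the interface text tells. Its arguments: {"type":"object","properties":{"steps":{"type":"array"},"squeeze":{"type":"number"}},"required":["steps"]}

```bash
ls; mkdir -p pics; python3 - <<'E'
from bench import *
import cv2,numpy as np
np.set_printoptions(precision=4,suppress=True)
s=state();print(s);print(grasp_offset)
for n in("side","top","wrist"):
    print(n,camera_info(n));cv2.imwrite(f"pics/{n}0.png",capture(n))
E
```

```text
pics
{'clock': 0.0, 'joint_positions': array([ 1.327 ,  0.4239,  1.6307, -0.    ,  1.0886, -0.019 ]), 'qd': array([ 0.    , -0.0014, -0.0011, -0.0008, -0.0003, -0.0023]), 'joint_efforts': array([  0.0021, -55.7393, -28.1737,   0.0001,   0.0073,  -0.    ]), 'tcp_pos': array([0.1391, 0.6087, 0.2015]), 'eef_rot': array([[-0.0004,  0.2229,  0.9748],
       [-0.0015,  0.9748, -0.2229],
       [-1.    , -0.0016, -0.    ]]), 'wrist_force': array([-0.5575, -0.2964, -0.087 ]), 'ft_torque': array([-0.0109, -0.0142,  0.0397]), 'finger_gap': 0.08551375398579712}
0.0187
side {'mtx': array([[481.1044,   0.    , 274.9276],
       [  0.    , 481.1044, 209.15  ],
       [  0.    ,   0.    ,   1.    ]]), 'T': array([[ 0.8477,  0.3472, -0.4011,  0.0687],
       [-0.5303,  0.5742, -0.6237, -0.6419],
       [ 0.0137,  0.7414,  0.6709,  0.8759],
       [ 0.    ,  0.    ,  0.    ,  1.    ]])}
top {'mtx': array([[512.9833,   0.    , 278.9286],
       [  0.    , 512.9833, 213.7587],
       [  0.    ,   0.    ,   1.    ]]), 'T': array([[-0.0237,  0.9892, -0.1444,  0.3485],
       [-0.9994, -0.0273, -0.0226,  0.0427],
       [-0.0263,  0.1438,  0.9893,  1.5527],
       [ 0.    ,  0.    ,  0.    ,  1.    ]])}
wrist {'mtx': array([[314.3473,   0.    , 278.1256],
       [  0.    , 314.3473, 210.8109],
       [  0.    ,   0.    ,   1.    ]]), 'T': array([[ 0.2238, -0.9381, -0.2643,  0.0724],
       [ 0.9746,  0.2147,  0.0633,  0.6238],
       [-0.0027, -0.2718,  0.9624,  0.3744],
       [ 0.    ,  0.    ,  0.    ,  1.    ]])}
```

View pics/top0.png

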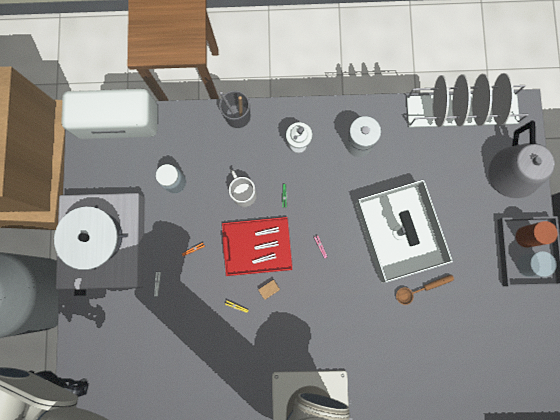

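View pics/side0.png

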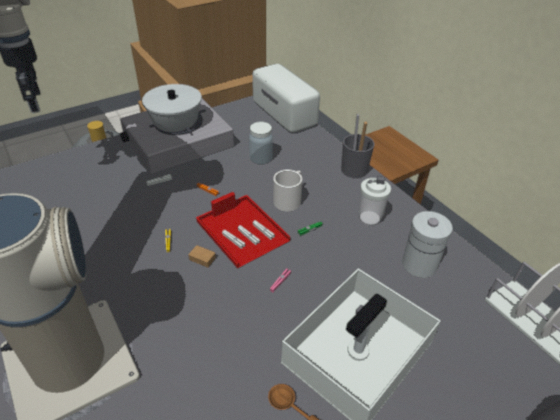

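View pics/wrist0.png

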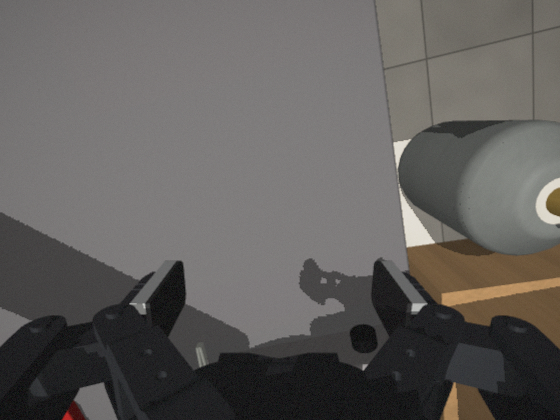

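```bash
cat > h.py <<'E'
import numpy as np,cv2
from bench import *
np.set_printoptions(precision=4,suppress=True)
def ray(ci,uv):
    K,T=ci["mtx"],ci["T"]
    d=np.linalg.inv(K)@np.array([uv[0],uv[1],1.]);d=np.array([d[0],-d[1],-d[2]])
    return T[:3,3],T[:3,:3]@d
def onz(ci,uv,z):
    o,d=ray(ci,uv);return o+d*(z-o[2])/d[2]
def proj(ci,p):
    T=ci["T"];c=T[:3,:3].T@(np.asarray(p)-T[:3,3]);c=np.array([c[0],-c[1],-c[2]]);q=ci["mtx"]@c
    return q[:2]/q[2]
E
python3 - <<'E'
import cv2
t=cv2.imread('pics/top0.png');s=cv2.imread('pics/side0.png')
cv2.imwrite('pics/a.png',cv2.resize(t[170:290,345:460],None,fx=5,fy=5,interpolation=cv2.INTER_CUBIC))
cv2.imwrite('pics/b.png',cv2.resize(s[260:420,270:450],None,fx=3.7,fy=3.7,interpolation=cv2.INTER_CUBIC))
cv2.imwrite('pics/c.png',cv2.resize(t[160:310,180:330],None,fx=4,fy=4,interpolation=cv2.INTER_CUBIC))
E
```

```text
(no output)
```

View pics/a.png

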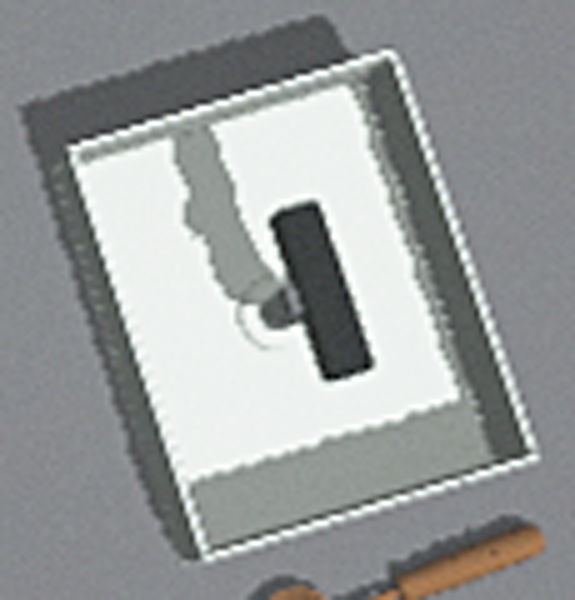

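View pics/b.png

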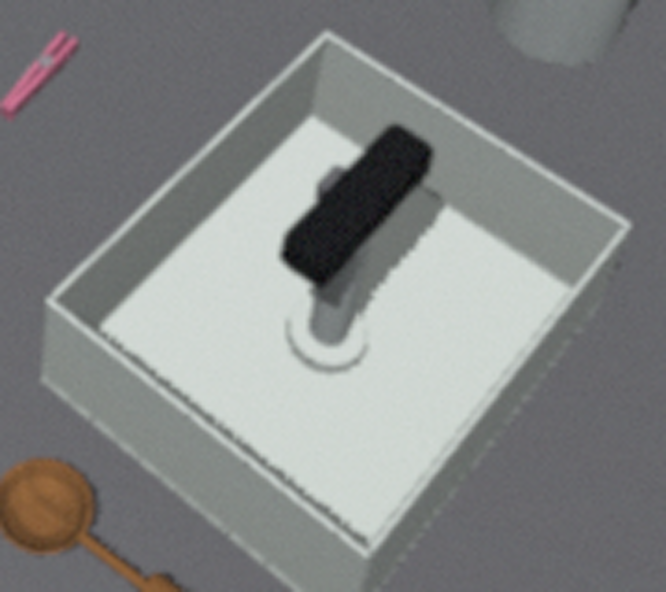

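View pics/c.png

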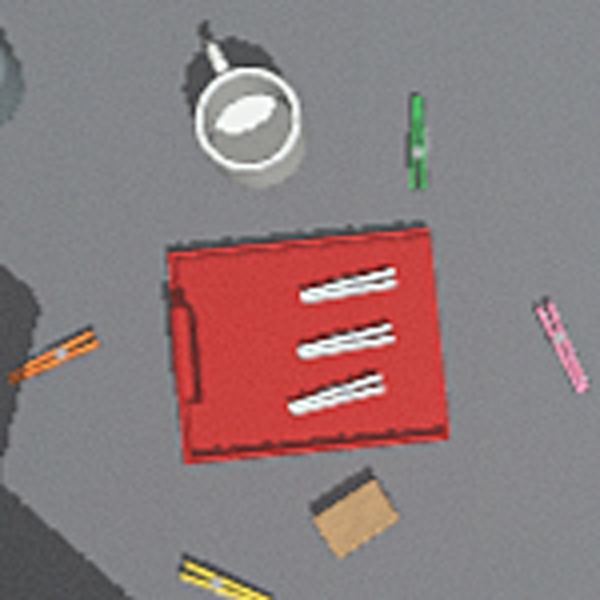

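```bash
python3 - <<'E'
from h import *
c=camera_info("top");cs=camera_info("side")
t=cv2.imread('pics/top0.png');s=cv2.imread('pics/side0.png')
def corners(m):
    k,_=cv2.findContours(m,cv2.RETR_EXTERNAL,cv2.CHAIN_APPROX_NONE);k=max(k,key=cv2.contourArea)
    h=cv2.convexHull(k)
    for e in np.arange(2,8,.5):
        a=cv2.approxPolyDP(h,e,True)
        if len(a)<=4:break
    return a[:,0],cv2.boxPoints(cv2.minAreaRect(k)),cv2.contourArea(k)
for n,im,ci in(("top",t,c),("side",s,cs)):
    b,g,r=[im[...,i].astype(int) for i in range(3)]
    m=((r>90)&(g<90)&(r-g>60)&(b<90)&(abs(g-b)<25)).astype(np.uint8)
    a,bx,A=corners(m);print(n,"plate",a.tolist(),A)
    for p in a: print(onz(ci,p,.018))
    bm=np.zeros_like(m);
    roi=(slice(195,265),slice(385,430)) if n=="top" else (slice(285,345),slice(340,392))
    lim=65 if n=="top" else 40
    bm[roi]=((im[roi].max(2)<lim)).astype(np.uint8)
    a,bx,A=corners(bm);print("bar",bx.tolist(),A,onz(ci,bx.mean(0),.142 if n=="top" else .13))
    for p in bx: print(onz(ci,p,.142))
print("caddy")
P=[onz(c,np.array([x,y])/5+[345-.4,170-.4],.08) for x,y in((68,148),(398,50),(538,458),(207,558))]
print(np.array(P),np.mean(P,0),[np.linalg.norm(P[i]-P[i-1]) for i in range(4)])
Q=[onz(cs,np.array([x,y])/3.7+[270-.4,260-.4],.08) for x,y in((52,300),(326,34),(628,226),(366,553))]
print(np.array(Q),np.mean(Q,0),[np.linalg.norm(Q[i]-Q[i-1]) for i in range(4)])
print("ridge",[onz(c,np.array(p)/4+[180-.4,160-.4],.054) for p in((172,305),(190,402))])
print("pegs",[onz(c,np.array(p)/4+[180-.4,160-.4],.017) for p in((302,296),(395,280),(300,352),(393,335),(291,408),(382,385))])
E
```

```text
top plate [[286, 217], [291, 269], [226, 275], [222, 223]] 3401.0
[0.562  0.0566 0.018 ]
[0.4055 0.0458 0.018 ]
[0.3925 0.2399 0.018 ]
[0.549  0.2506 0.018 ]
bar [[398.300048828125, 212.9000244140625], [407.9000244140625, 209.70001220703125], [418.9000244140625, 242.70001220703125], [409.300048828125, 245.9000244140625]] 293.0 [ 0.5056 -0.2808  0.142 ]
[ 0.5477 -0.255   0.142 ]
[ 0.5559 -0.2819  0.142 ]
[ 0.4638 -0.3064  0.142 ]
[ 0.4557 -0.2797  0.142 ]
side plate [[231, 192], [289, 236], [238, 267], [196, 218]] 3793.5
[0.5152 0.2783 0.018 ]
[0.5586 0.0525 0.018 ]
[0.4004 0.0292 0.018 ]
[0.388  0.2327 0.018 ]
bar [[344.3755798339844, 326.88690185546875], [376.1855163574219, 291.89593505859375], [387.8823547363281, 302.5294189453125], [356.0724182128906, 337.5203857421875]] 641.0 [ 0.5046 -0.2853  0.13  ]
[ 0.4471 -0.2909  0.142 ]
[ 0.5482 -0.2605  0.142 ]
[ 0.5504 -0.2912  0.142 ]
[ 0.4511 -0.3191  0.142 ]
caddy
[[ 0.5998 -0.1547  0.08  ]
 [ 0.6522 -0.3485  0.08  ]
 [ 0.4139 -0.4122  0.08  ]
 [ 0.3622 -0.2223  0.08  ]] [ 0.507  -0.2845  0.08  ] [np.float64(0.24708179013840548), np.float64(0.20075209024428353), np.float64(0.24666820523414773), np.float64(0.19682930684482147)]
[[ 0.3617 -0.2253  0.08  ]
 [ 0.5961 -0.1591  0.08  ]
 [ 0.6482 -0.348   0.08  ]
 [ 0.4125 -0.412   0.08  ]] [ 0.5046 -0.2861  0.08  ] [np.float64(0.19349360602768714), np.float64(0.24354251334897412), np.float64(0.19604459849530015), np.float64(0.24427021494003473)]
ridge [array([0.5062, 0.2443, 0.054 ]), array([0.4346, 0.2316, 0.054 ])]
pegs [array([0.5143, 0.151 , 0.017 ]), array([0.5245, 0.0807, 0.017 ]), array([0.4721, 0.1532, 0.017 ]), array([0.483 , 0.0831, 0.017 ]), array([0.4304, 0.1607, 0.017 ]), array([0.4458, 0.0922, 0.017 ])]
```

```bash
cat >> h.py <<'E'
from scipy.spatial.transform import Rotation as Ro
def pose(p,yawjaw,tilt=0):
    """tool down, jaw y at world angle yawjaw(deg); then tilt deg about tool z. returns R"""
    a=np.radians(yawjaw);y=np.array([np.cos(a),np.sin(a),0]);x=np.array([0,0,-1.]);z=np.cross(x,y)
    return np.array(p),np.c_[x,y,z]@Ro.from_euler('z',tilt,degrees=True).as_matrix()
def delta(p,R,p0=None,R0=None):
    s=state()
    p0=s["tcp_pos"] if p0 is None else p0; R0=s["eef_rot"] if R0 is None else R0
    return R0.T@(p-p0)*100, Ro.from_matrix(R0.T@R).as_rotvec()
E
python3 - <<'E'
from h import *
print(delta(*pose([.471,.238,.15],93.9)))
E
```

```text
(array([  5.2054, -28.7455,  40.6131]), array([-0.2929, -0.0002,  0.0012]))
```

Call:
step_arm(steps=[[[5.2, -28.7, 40.6, -0.293, 0, 0, 1], [5.2, -28.7, 40.6, -0.293, 0, 0, 1], [5.2, -28.7, 40.6, -0.293, 0, 0, 1], [5.2, -28.7, 40.6, -0.293, 0, 0, 1], [5.2, -28.7, 40.6, -0.293, 0, 0, 1], [5.2, -28.7, 40.6, -0.293, 0, 0, 1], [5.2, -28.7, 40.6, -0.293, 0, 0, 1], [5.2, -28.7, 40.6, -0.293, 0, 0, 1]]])

```text
clock: 0.95
tcp_pos: [0.4058, 0.3113, 0.1606]
eef_rot: [[0.0, -0.068, 0.998], [0.0, 0.998, 0.068], [-1.0, 0.0, 0.0]]
wrist_force: [0.5, 0.1, 0.8]
finger_gap: 0.0855
```

Call:
step_arm(steps=[[[0, 0, 0, 0, 0, 0, 1], [0, 0, 0, 0, 0, 0, 1]]])

```text
clock: 1.15
tcp_pos: [0.4053, 0.3119, 0.1605]
eef_rot: [[-0.001, -0.065, 0.998], [-0.0, 0.998, 0.065], [-1.0, -0.0, -0.001]]
wrist_force: [0.2, 0.0, 0.1]
finger_gap: 0.0851
```

```bash
python3 - <<'E'
from h import *
s=state();print(s["tcp_pos"],s["joint_positions"])
print(delta(*pose([.471,.238,.15],93.9)))
E
```

```text
[0.4053 0.3119 0.1605] [ 0.6325  0.3153  1.9117  0.0003  0.9152 -1.0035]
(array([ 1.0433, -7.8059,  6.0766]), array([-0.003 , -0.0007,  0.0001]))
```

Call:
step_arm(steps=[[[1.0, -7.8, 6.1, 0, 0, 0, 1], [1.0, -7.8, 6.1, 0, 0, 0, 1], [1.0, -7.8, 6.1, 0, 0, 0, 1], [1.0, -7.8, 6.1, 0, 0, 0, 1]]])

```text
clock: 1.55
tcp_pos: [0.4706, 0.2398, 0.1506]
eef_rot: [[-0.001, -0.068, 0.998], [0.0, 0.998, 0.068], [-1.0, 0.0, -0.001]]
wrist_force: [-0.5, 0.4, -0.3]
finger_gap: 0.085
```

```bash
python3 - <<'E'
from h import *
s=state();print(s["tcp_pos"],s["joint_positions"])
ci=camera_info("wrist");im=capture("wrist")
for x,y,z in [(-.097,-.035,.054),(-.097,.035,.054),(-.083,-.035,.054),(-.083,.035,.054),(-.1,.08,.018),(-.1,-.08,.018)]:
    X=np.array([.068,-.998]);Y=np.array([.998,.068]);q=np.array([.477,.148])+x*X+y*Y
    u=proj(ci,[*q,z]);cv2.circle(im,tuple(int(round(v)) for v in u),2,(0,255,0),-1)
cv2.imwrite("pics/w1.png",im)
E
```

```text
[0.4706 0.2398 0.1506] [ 0.4484  0.3527  1.8832  0.0005  0.9062 -1.1903]
```

View pics/w1.png

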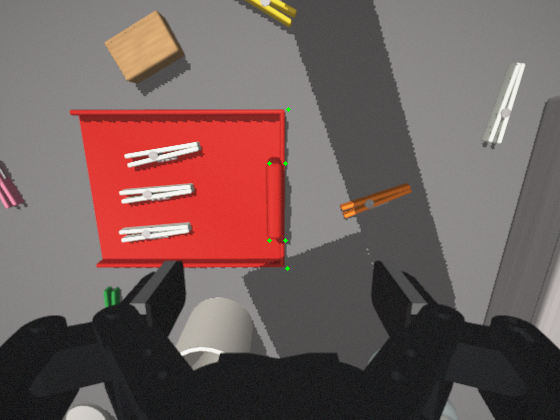

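Call:
step_arm(steps=[[[5, -0.3, 0, 0, 0, 0, 1], [9, -0.3, 0, 0, 0, 0, 1], [11.5, -0.3, 0, 0, 0, 0, 1], [13.1, -0.3, 0, 0, 0, 0, 1], [13.1, -0.3, 0, 0, 0, 0, 1], [13.1, -0.3, 0, 0, 0, 0, 1]]])

```text
clock: 2.2
tcp_pos: [0.4704, 0.2376, 0.02]
eef_rot: [[-0.0, -0.07, 0.998], [-0.0, 0.998, 0.07], [-1.0, -0.0, -0.0]]
wrist_force: [-0.2, 0.0, -0.2]
finger_gap: 0.0855
```

```bash
python3 - <<'E'
from h import *
s=state();print(s["tcp_pos"],s["wrist_force"])
cv2.imwrite("pics/s2.png",cv2.resize(capture("side")[130:300,130:340],None,fx=3,fy=3))
E
```

```text
[0.4704 0.2376 0.02  ] [-0.1907  0.0356 -0.2045]
```

View pics/s2.png

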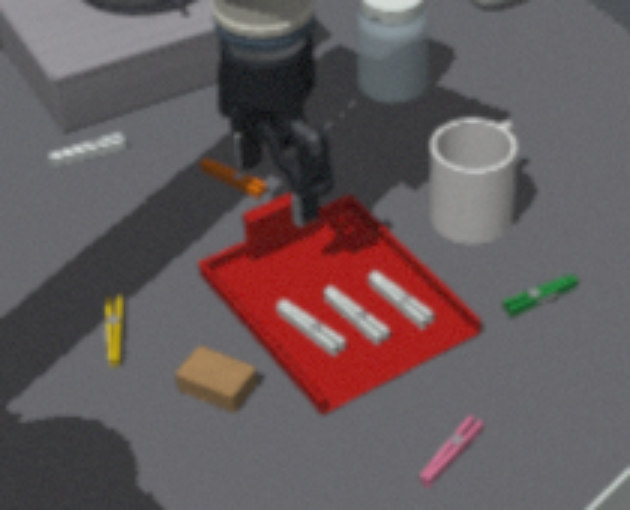

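Call:
step_arm(steps=[[[0, 0, 0, 0, 0, 0, 0.3], [0, 0, 0, 0, 0, 0, 0.1], [0, 0, 0, 0, 0, 0, 0], [0, 0, 0, 0, 0, 0, 0], [0, 0, 0, 0, 0, 0, 0], [0, 0, 0, 0, 0, 0, 0], [0, 0, 0, 0, 0, 0, 0], [0, 0, 0, 0, 0, 0, 0]]], squeeze=60)

```text
clock: 3.05
tcp_pos: [0.4713, 0.2362, 0.0202]
eef_rot: [[0.0, -0.068, 0.998], [-0.0, 0.998, 0.068], [-1.0, -0.0, 0.0]]
wrist_force: [-0.3, -0.8, 4.3]
finger_gap: 0.0117
```

Call:
step_arm(steps=[[[-0.3, 0, 0, 0, 0, 0, 0], [-1, 0, 0, 0, 0, 0, 0], [-2, 0, 0, 0, 0, 0, 0], [-3.5, 0, 0, 0, 0, 0, 0], [-5, 0, 0, 0, 0, 0, 0], [-7, 0, 0, 0, 0, 0, 0], [-9, 0, 0, 0, 0, 0, 0], [-10.5, 0, 0, 0, 0, 0, 0]]])

```text
clock: 3.85
tcp_pos: [0.4715, 0.2366, 0.1266]
eef_rot: [[0.001, -0.068, 0.998], [0.001, 0.998, 0.068], [-1.0, 0.001, 0.001]]
wrist_force: [0.2, 0.4, -3.4]
finger_gap: 0.0117
```

```bash
python3 - <<'E'
from h import *
s=state();print(s["tcp_pos"],s["wrist_force"],s["finger_gap"])
cv2.imwrite("pics/s3.png",cv2.resize(capture("side")[100:310,130:390],None,fx=3,fy=2.8))
C=np.array([.5055,-.284]);cy=np.array([-.266,.964])
for y in(.055,):
    lip=C+y*cy;p=lip+.19*cy
    print(p,delta(*pose([*p,.125],105.4)))
E
```

```text
[0.4715 0.2366 0.1266] [ 0.1554  0.3801 -3.3592] 0.01167765475489453
[ 0.4403 -0.0478] (array([  0.2864, -28.2075,  -5.1685]), array([-0.2006,  0.0044, -0.0013]))
```

View pics/s3.png

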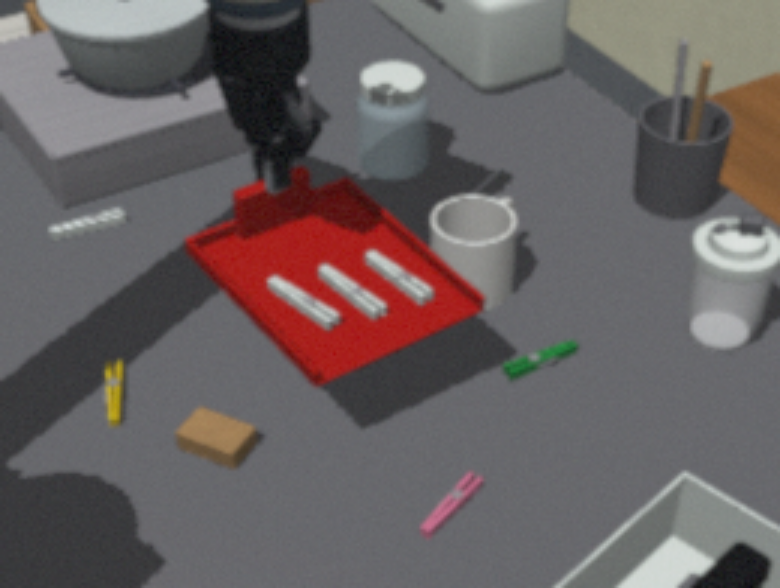

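Call:
step_arm(steps=[[[0, -0.5, -0.1, -0.004, 0, 0, 0], [0, -1.5, -0.3, -0.011, 0, 0, 0], [0, -3, -0.5, -0.021, 0, 0, 0], [0, -5, -0.9, -0.035, 0, 0, 0], [0, -7, -1.3, -0.05, 0, 0, 0], [0, -9, -1.6, -0.064, 0, 0, 0], [0, -11, -2.0, -0.078, 0, 0, 0], [0, -13, -2.4, -0.092, 0, 0, 0]]])

```text
clock: 4.7
tcp_pos: [0.4546, 0.1033, 0.1236]
eef_rot: [[-0.003, -0.16, 0.987], [-0.001, 0.987, 0.16], [-1.0, -0.0, -0.003]]
wrist_force: [-0.4, -0.3, -3.2]
finger_gap: 0.0117
```

```bash
python3 - <<'E'
from h import *
s=state();print(s["joint_positions"])
print(delta(*pose([.4403,-.0478,.125],105.4)))
E
```

```text
[ 0.1981  0.3145  2.03   -0.0001  0.7998 -1.5335]
(array([ -0.1254, -14.6904,  -3.8286]), array([-0.1079, -0.0027,  0.    ]))
```

Call:
step_arm(steps=[[[0, -1.9, -0.5, -0.014, 0, 0, 0], [0, -3.9, -1.0, -0.028, 0, 0, 0], [0, -5.9, -1.5, -0.043, 0, 0, 0], [0, -7.9, -2.0, -0.058, 0, 0, 0], [0, -9.9, -2.6, -0.072, 0, 0, 0], [0, -11.7, -3.0, -0.086, 0, 0, 0], [0, -12.9, -3.4, -0.096, 0, 0, 0], [0, -13.7, -3.7, -0.104, 0, 0, 0]]])

```text
clock: 5.5
tcp_pos: [0.4398, -0.0374, 0.1238]
eef_rot: [[-0.003, -0.261, 0.965], [0.0, 0.965, 0.261], [-1.0, 0.001, -0.002]]
wrist_force: [-0.5, -0.2, -2.9]
finger_gap: 0.0119
```

```bash
python3 - <<'E'
from h import *
s=state();print(s["joint_positions"])
print(delta(*pose([.4403,-.0478,.125],105.4)))
cv2.imwrite("pics/s4.png",capture("side"));cv2.imwrite("pics/t4.png",cv2.resize(capture("top")[130:330,200:480],None,fx=2.8,fy=2.8))
E
```

```text
[-0.1116  0.2818  2.0808 -0.0002  0.7815 -1.9459]
(array([-0.1226, -1.0185, -0.2277]), array([-0.0052, -0.0024, -0.0008]))
```

View pics/s4.png

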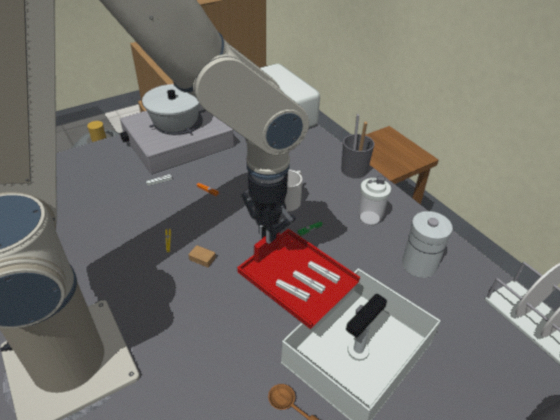

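View pics/t4.png

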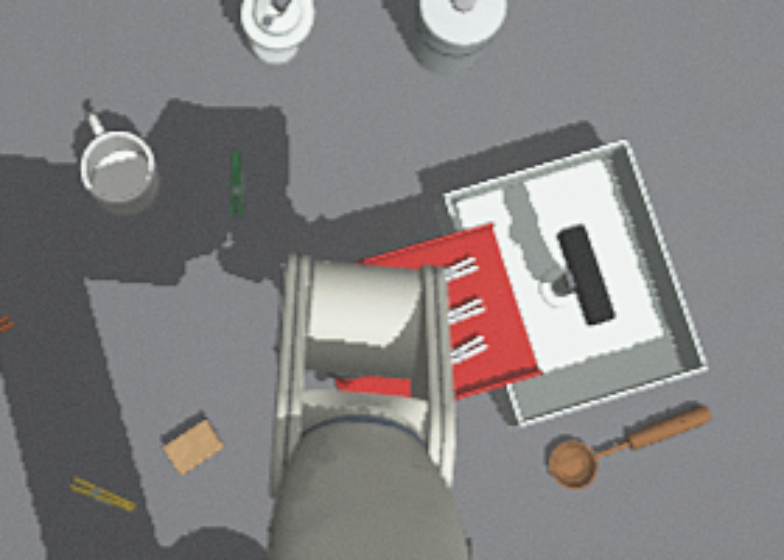

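```bash
python3 - <<'E'
from h import *
L=np.array([1.5,-19,0])
for t in range(0,42,2):
    print(t,round(np.radians(t),3),(L-Ro.from_euler('z',t,degrees=True).apply(L)))
E
```

```text
0 0.0 [0. 0. 0.]
2 0.035 [-0.6622 -0.0639  0.    ]
4 0.07 [-1.3217 -0.1509  0.    ]
6 0.105 [-1.9778 -0.2609  0.    ]
8 0.14 [-2.6297 -0.3937  0.    ]
10 0.175 [-3.2765 -0.5491  0.    ]
12 0.209 [-3.9175 -0.7271  0.    ]
14 0.244 [-4.552  -0.9273  0.    ]
16 0.279 [-5.179  -1.1495  0.    ]
18 0.314 [-5.7979 -1.3935  0.    ]
20 0.349 [-6.4079 -1.6589  0.    ]
22 0.384 [-7.0083 -1.9454  0.    ]
24 0.419 [-7.5983 -2.2527  0.    ]
26 0.454 [-8.1772 -2.5805  0.    ]
28 0.489 [-8.7444 -2.9282  0.    ]
30 0.524 [-9.299  -3.2955  0.    ]
32 0.559 [-9.8405 -3.682   0.    ]
34 0.593 [-10.3682  -4.0871   0.    ]
36 0.628 [-10.8814  -4.5104   0.    ]
38 0.663 [-11.3796  -4.9513   0.    ]
40 0.698 [-11.862   -5.4093   0.    ]
```

Call:
step_arm(steps=[[[-0.3, -0.15, -0.1, 0, 0, 0.017, 0], [-0.6, -0.35, -0.1, 0, 0, 0.035, 0], [-1.2, -0.6, -0.2, 0, 0, 0.07, 0], [-1.7, -0.9, -0.2, 0, 0, 0.105, 0], [-2.2, -1.2, -0.2, 0, 0, 0.14, 0], [-2.7, -1.5, -0.2, 0, 0, 0.175, 0], [-2.7, -1.5, -0.2, 0, 0, 0.175, 0]]])

```text
clock: 6.3
tcp_pos: [0.444, -0.0516, 0.1518]
eef_rot: [[-0.045, -0.256, 0.966], [0.168, 0.951, 0.26], [-0.985, 0.174, 0.001]]
wrist_force: [0.1, 0.8, -2.6]
finger_gap: 0.0111
```

```bash
python3 - <<'E'
from h import *
s=state();print(s["joint_positions"])
p=s["tcp_pos"];R=s["eef_rot"];print("lip",p+R@[.015,-.19,0])
L=np.array([1.5,-19,0])
for t in range(0,28,1):
    print(t,round(np.radians(t),3),(L-Ro.from_euler('z',t,degrees=True).apply(L))[:2])
E
```

```text
[-0.2547  0.2806  2.0061  0.1873  0.95   -2.2051]
lip [ 0.492  -0.2298  0.104 ]
0 0.0 [0. 0.]
1 0.017 [-0.3314 -0.0291]
2 0.035 [-0.6622 -0.0639]
3 0.052 [-0.9923 -0.1045]
4 0.07 [-1.3217 -0.1509]
5 0.087 [-1.6503 -0.203 ]
6 0.105 [-1.9778 -0.2609]
7 0.122 [-2.3043 -0.3244]
8 0.14 [-2.6297 -0.3937]
9 0.157 [-2.9538 -0.4686]
10 0.175 [-3.2765 -0.5491]
11 0.192 [-3.5978 -0.6353]
12 0.209 [-3.9175 -0.7271]
13 0.227 [-4.2356 -0.8244]
14 0.244 [-4.552  -0.9273]
15 0.262 [-4.8665 -1.0356]
16 0.279 [-5.179  -1.1495]
17 0.297 [-5.4895 -1.2688]
18 0.314 [-5.7979 -1.3935]
19 0.332 [-6.1041 -1.5235]
20 0.349 [-6.4079 -1.6589]
21 0.367 [-6.7094 -1.7995]
22 0.384 [-7.0083 -1.9454]
23 0.401 [-7.3046 -2.0965]
24 0.419 [-7.5983 -2.2527]
25 0.436 [-7.8892 -2.4141]
26 0.454 [-8.1772 -2.5805]
27 0.471 [-8.4623 -2.7519]
```

```bash
python3 - <<'E'
from h import *
s=state();p0=s["tcp_pos"];R0=s["eef_rot"];L=np.array([.015,-.19,0]);lip=p0+R0@L
for k in np.linspace(1/7,1,7):
    W=Ro.from_euler('z',-14*k,degrees=True).as_matrix()
    R=W@R0;p=lip-R@L
    d,r=delta(p,R);print(np.r_[d,r].round(3))
cv2.imwrite("pics/s5.png",capture("side")[150:420,150:450])
E
```

```text
[-0.002 -0.011  0.644  0.034 -0.006 -0.   ]
[-0.007 -0.044  1.287  0.069 -0.012 -0.   ]
[-0.017 -0.099  1.928  0.103 -0.018 -0.   ]
[-0.03  -0.177  2.568  0.137 -0.024 -0.   ]
[-0.047 -0.276  3.204  0.172 -0.03  -0.   ]
[-0.068 -0.397  3.836  0.206 -0.036 -0.   ]
[-0.093 -0.539  4.463  0.241 -0.043 -0.   ]
```

View pics/s5.png

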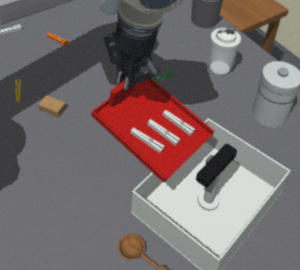

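Call:
step_arm(steps=[[[0, 0, 0.6, 0.034, -0.006, 0, 0], [0, -0.04, 1.3, 0.069, -0.012, 0, 0], [0, -0.1, 1.9, 0.103, -0.018, 0, 0], [0, -0.2, 2.6, 0.137, -0.024, 0, 0], [0, -0.3, 3.2, 0.172, -0.03, 0, 0], [0, -0.4, 3.8, 0.206, -0.036, 0, 0], [-0.1, -0.5, 4.4, 0.241, -0.043, 0, 0], [-0.1, -0.5, 4.4, 0.241, -0.043, 0, 0]]])

```text
clock: 7.15
tcp_pos: [0.4872, -0.0439, 0.1515]
eef_rot: [[-0.003, -0.02, 1.0], [0.174, 0.985, 0.02], [-0.985, 0.174, 0.0]]
wrist_force: [-0.2, -1.4, -2.3]
finger_gap: 0.0114
```

```bash
python3 - <<'E'
from h import *
s=state();print(s["joint_positions"])
p=s["tcp_pos"];R=s["eef_rot"];print("lip",p+R@[.015,-.19,0])
E
```

```text
[-0.2281  0.3187  1.949   0.2119  0.9277 -1.9508]
lip [ 0.4909 -0.2284  0.1037]
```

Call:
step_arm(steps=[[[-0.3, 0, 0, 0, 0, 0.017, 0], [-0.7, -0.1, 0, 0, 0, 0.035, 0], [-1.0, -0.1, 0, 0, 0, 0.052, 0], [-1.3, -0.2, 0, 0, 0, 0.07, 0], [-1.7, -0.2, 0, 0, 0, 0.087, 0], [-2.0, -0.3, 0, 0, 0, 0.105, 0], [-2.3, -0.3, 0, 0, 0, 0.122, 0], [-2.6, -0.4, 0, 0, 0, 0.14, 0]]])

```text
clock: 7.95
tcp_pos: [0.4873, -0.0532, 0.177]
eef_rot: [[-0.006, -0.018, 1.0], [0.311, 0.95, 0.019], [-0.95, 0.311, 0.0]]
wrist_force: [-0.2, 0.7, -2.7]
finger_gap: 0.0115
```

```bash
python3 - <<'E'
from h import *
s=state();print(s["joint_positions"])
p=s["tcp_pos"];R=s["eef_rot"];print("lip",p+R@[.015,-.19,0])
cv2.imwrite("pics/s6.png",cv2.resize(capture("side")[150:420,150:450],None,fx=2,fy=2))
E
```

```text
[-0.3316  0.3176  1.9079  0.343   1.054  -2.1132]
lip [ 0.4908 -0.229   0.1036]
```

View pics/s6.png

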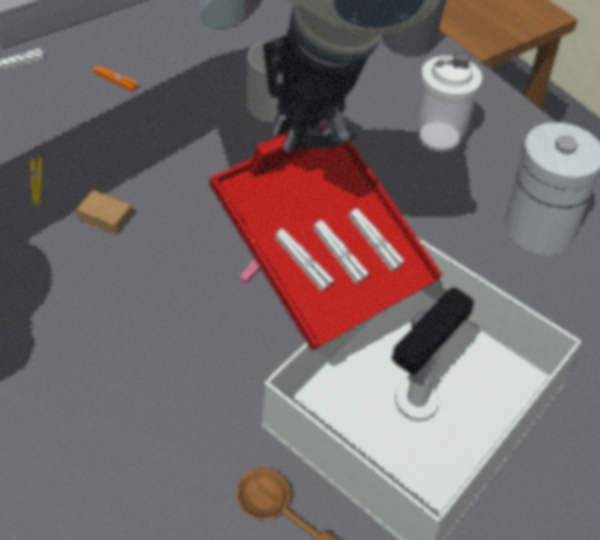

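Call:
step_arm(steps=[[[-0.3, 0, 0, 0, 0, 0.017, 0], [-0.7, -0.1, 0, 0, 0, 0.035, 0], [-1.0, -0.1, 0, 0, 0, 0.052, 0], [-1.0, -0.1, 0, 0, 0, 0.052, 0], [-1.3, -0.2, 0, 0, 0, 0.07, 0], [-1.3, -0.2, 0, 0, 0, 0.07, 0], [-1.7, -0.2, 0, 0, 0, 0.087, 0], [-1.7, -0.2, 0, 0, 0, 0.087, 0]]])

```text
clock: 8.8
tcp_pos: [0.4878, -0.0606, 0.1926]
eef_rot: [[-0.007, -0.018, 1.0], [0.392, 0.92, 0.019], [-0.92, 0.392, 0.001]]
wrist_force: [0.5, 0.4, -3.2]
finger_gap: 0.0112
```

```bash
python3 - <<'E'
from h import *
s=state();print(s["joint_positions"])
cv2.imwrite("pics/s7.png",cv2.resize(capture("side")[150:420,150:450],None,fx=2,fy=2))
E
```

```text
[-0.3922  0.3263  1.8783  0.4069  1.1382 -2.1923]
```

View pics/s7.png

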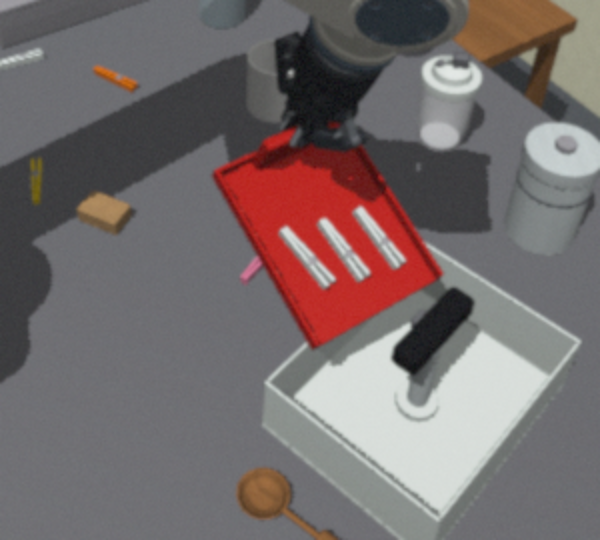

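Call:
step_arm(steps=[[[-0.3, 0, 0, 0, 0, 0.017, 0], [-0.7, -0.1, 0, 0, 0, 0.035, 0], [-0.7, -0.1, 0, 0, 0, 0.035, 0], [-1.0, -0.1, 0, 0, 0, 0.052, 0], [-1.0, -0.1, 0, 0, 0, 0.052, 0], [-1.3, -0.2, 0, 0, 0, 0.07, 0], [-1.3, -0.2, 0, 0, 0, 0.07, 0], [-1.3, -0.2, 0, 0, 0, 0.07, 0]]])

```text
clock: 9.65
tcp_pos: [0.4876, -0.0673, 0.2034]
eef_rot: [[-0.008, -0.017, 1.0], [0.455, 0.89, 0.019], [-0.891, 0.455, 0.0]]
wrist_force: [0.3, 0.9, -1.5]
finger_gap: 0.0114
```

```bash
python3 - <<'E'
from h import *
s=state();print(s["joint_positions"])
p=s["tcp_pos"];R=s["eef_rot"];ci=camera_info("side");im=capture("side")
for x,y,z in [(-.1,-.08,.018),(-.1,.08,.018),(.1,-.08,.018),(.1,.08,.018),(-.09,-.035,.054)]:
    q=p+R@np.array([.020-z,-(x+.09),y]);u=proj(ci,q);print(u);cv2.circle(im,tuple(int(round(v)) for v in u),1,(0,255,0),-1)
cv2.imwrite("pics/s8.png",cv2.resize(im[150:420,150:450],None,fx=2,fy=2))
E
```

```text
[-0.4394  0.34    1.854   0.4518  1.2061 -2.2482]
[259.143  231.5958]
[323.7002 202.9551]
[309.6551 322.8891]
[374.0144 286.5649]
[285.6198 220.5353]
```

View pics/s8.png

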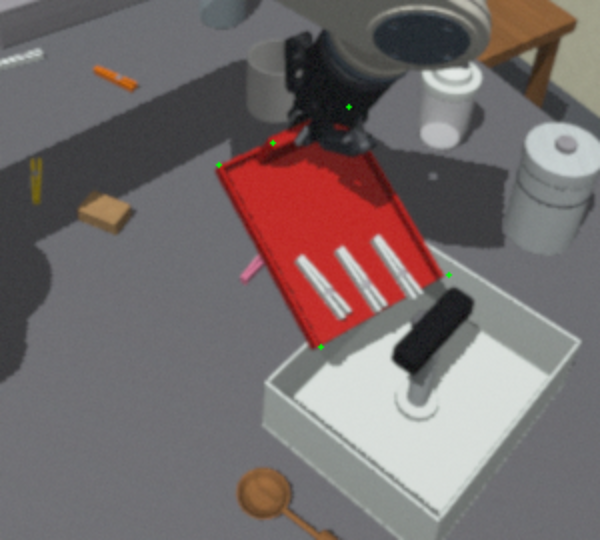

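Call:
step_arm(steps=[[[0, 0, 0, 0, 0, 0, 0], [0, 0, 0, 0, 0, 0, 0], [0, 0, 0, 0, 0, 0, 0], [-0.3, 0, 0, 0, 0, 0.017, 0], [-0.3, 0, 0, 0, 0, 0.017, 0], [-0.3, 0, 0, 0, 0, 0.017, 0]]])

```text
clock: 10.3
tcp_pos: [0.4877, -0.0688, 0.2062]
eef_rot: [[-0.009, -0.017, 1.0], [0.47, 0.883, 0.019], [-0.883, 0.47, 0.0]]
wrist_force: [-0.3, -0.1, -2.5]
finger_gap: 0.0114
```

```bash
python3 - <<'E'
from h import *
im=capture("side")
cv2.imwrite("pics/s9.png",cv2.resize(im[150:420,150:450],None,fx=2,fy=2))
E
```

View pics/s9.png

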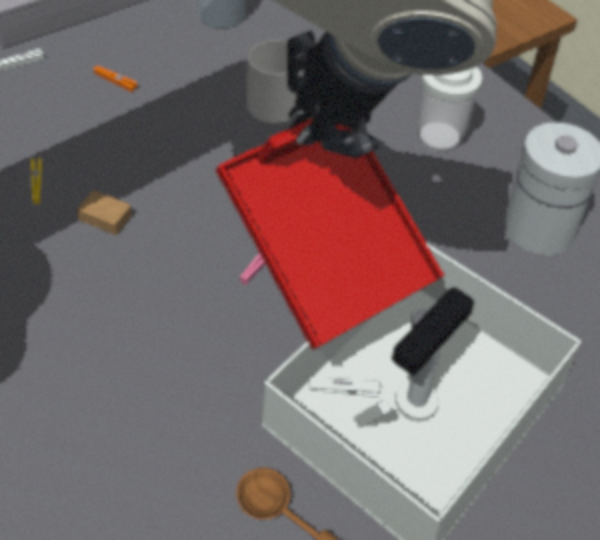

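Call:
step_arm(steps=[[[0, 0, 0, 0, 0, -0.05, 0], [0, 0.5, 0, 0, 0, -0.15, 0], [0, 1, 0, 0, 0, -0.27, 0], [0, 2, 0, 0, 0, -0.4, 0], [0, 3, 0, 0, 0, -0.487, 0], [0, 3, 0, 0, 0, -0.487, 0]]])

```text
clock: 10.95
tcp_pos: [0.4873, -0.0394, 0.2212]
eef_rot: [[0.002, -0.024, 1.0], [0.001, 1.0, 0.024], [-1.0, 0.001, 0.002]]
wrist_force: [0.2, -0.3, -2.2]
finger_gap: 0.0114
```

```bash
python3 - <<'E'
from h import *
s=state();print(s["tcp_pos"],s["joint_positions"],s["eef_rot"])
im=capture("side")
cv2.imwrite("pics/s10.png",cv2.resize(im[220:420,250:450],None,fx=3,fy=3))
print(delta(*pose([.471,.237,.12],93.9)))
E
```

```text
[ 0.4873 -0.0394  0.2212] [-0.1058  0.1968  1.9078  0.0015  1.0351 -1.701 ] [[ 0.0021 -0.0236  0.9997]
 [ 0.0011  0.9997  0.0236]
 [-1.      0.001   0.0021]]
(array([10.1503, 27.7221, -0.979 ]), array([-0.0449,  0.0011, -0.003 ]))
```

View pics/s10.png

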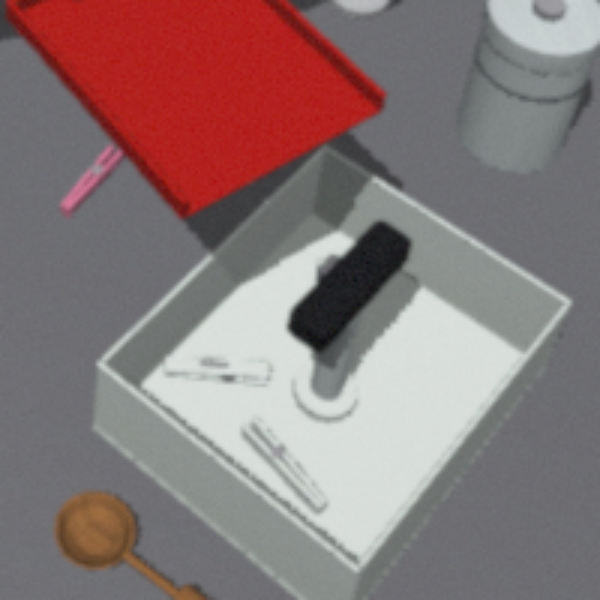

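Call:
step_arm(steps=[[[0, 2, 0, 0, 0, 0, 0], [1, 6, -0.2, -0.01, 0, 0, 0], [3, 10, -0.4, -0.015, 0, 0, 0], [5, 14.5, -0.5, -0.02, 0, 0, 0], [7, 19, -0.7, -0.03, 0, 0, 0], [8, 23, -0.9, -0.04, 0, 0, 0], [9, 26, -1.0, -0.045, 0, -0.003, 0], [10, 27.7, -1.0, -0.045, 0, -0.003, 0]]])

```text
clock: 11.8
tcp_pos: [0.472, 0.2362, 0.1198]
eef_rot: [[-0.001, -0.065, 0.998], [0.0, 0.998, 0.065], [-1.0, 0.0, -0.001]]
wrist_force: [-0.6, -0.4, -1.4]
finger_gap: 0.0115
```

```bash
python3 - <<'E'
from h import *
im=capture("top");cv2.imwrite("pics/t11.png",cv2.resize(im[150:310,190:470],None,fx=2.8,fy=2.8))
im=capture("side");cv2.imwrite("pics/s11.png",im)
print(delta(*pose([.471,.237,.022],93.9)))
E
```

```text
(array([ 9.7134,  0.1704, -0.001 ]), array([-0.0028, -0.0023,  0.001 ]))
```

View pics/t11.png

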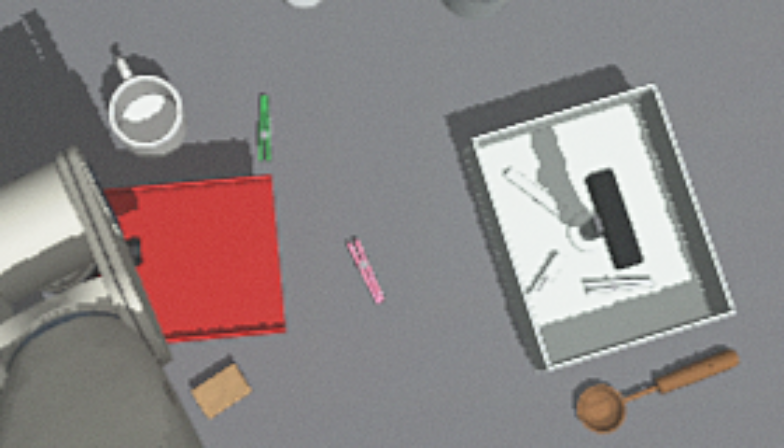

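View pics/s11.png

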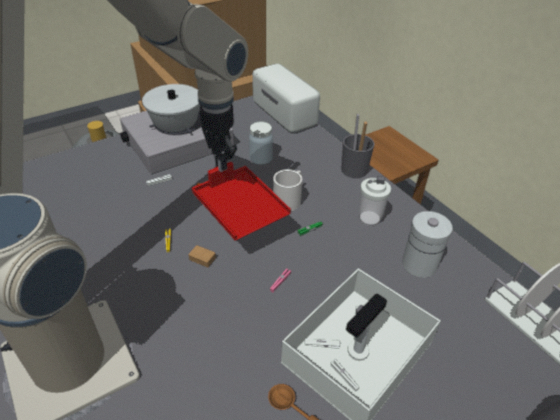

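Call:
step_arm(steps=[[[2.5, 0.1, 0, 0, 0, 0, 0], [5.5, 0.1, 0, 0, 0, 0, 0], [7.5, 0.1, 0, 0, 0, 0, 0], [8.7, 0.1, 0, 0, 0, 0, 0], [9.2, 0.1, 0, 0, 0, 0, 0], [9.6, 0.1, 0, 0, 0, 0, 0], [9.8, 0.1, 0, 0, 0, 0, 0], [9.9, 0.1, 0, 0, 0, 0, 0]]])

```text
clock: 12.7
tcp_pos: [0.4724, 0.236, 0.0224]
eef_rot: [[0.002, -0.064, 0.998], [-0.0, 0.998, 0.064], [-1.0, -0.001, 0.002]]
wrist_force: [-1.0, 0.3, -2.0]
finger_gap: 0.0117
```

Call:
step_arm(steps=[[[0.1, 0, 0, 0, 0, 0, 0], [0.2, 0, 0, 0, 0, 0, 0], [0.2, 0, 0, 0, 0, 0, 0]]])

```text
clock: 13.0
tcp_pos: [0.4722, 0.2362, 0.0202]
eef_rot: [[0.001, -0.065, 0.998], [-0.0, 0.998, 0.065], [-1.0, -0.001, 0.001]]
wrist_force: [0.2, 0.6, 1.1]
finger_gap: 0.0115
```

Call:
step_arm(steps=[[[0, 0, 0, 0, 0, 0, 0.25], [0, 0, 0, 0, 0, 0, 0.4], [0, 0, 0, 0, 0, 0, 0.5], [0, 0, 0, 0, 0, 0, 0.5], [-2, 0, 0, 0, 0, 0, 0.5], [-6, 0, 0, 0, 0, 0, 0.5], [-11, 0, 0, 0, 0, 0, 0.5], [-16, 0, 0, 0, 0, 0, 0.5]]])

```text
clock: 13.8
tcp_pos: [0.471, 0.2357, 0.1811]
eef_rot: [[-0.001, -0.064, 0.998], [-0.002, 0.998, 0.064], [-1.0, -0.002, -0.001]]
wrist_force: [0.6, -0.3, 0.1]
finger_gap: 0.0427
```

```bash
python3 - <<'E'
from h import *
im=capture("side");cv2.imwrite("pics/s12.png",im)
s=state();print(s["joint_positions"],s["finger_gap"])
for j in(105.4,-74.6):print(delta(*pose([.5055,-.284,.25],j)))
E
```

```text
[ 0.442   0.2981  1.8545 -0.0013  0.9778 -1.1925] 0.04260479155930271
(array([ -6.2207, -52.2492,  -0.3102]), array([-0.2043,  0.0111, -0.002 ]))
(array([ -6.2207, -52.2492,  -0.3102]), array([ 2.9373, -0.0029, -0.0163]))
```

View pics/s12.png

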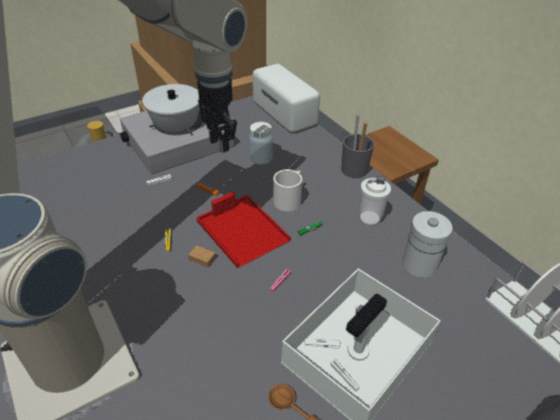

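Call:
step_arm(steps=[[[-4, -4, 0, -0.02, 0, 0, 0.7], [-6.2, -9, 0, -0.04, 0, 0, 1], [-6.2, -14, 0, -0.06, 0, 0, 1], [-6.2, -19, 0, -0.08, 0, 0, 1], [-6.2, -24, 0, -0.1, 0, 0, 1], [-6.2, -29, 0, -0.12, 0, 0, 1], [-6.2, -34, -0.2, -0.14, 0, 0, 1], [-6.2, -39, -0.2, -0.16, 0, 0, 1]]])

```text
clock: 14.65
tcp_pos: [0.4937, -0.1454, 0.2423]
eef_rot: [[0.001, -0.223, 0.975], [-0.001, 0.975, 0.223], [-1.0, -0.001, 0.0]]
wrist_force: [0.8, 1.1, 0.6]
finger_gap: 0.0852
```

```bash
python3 - <<'E'
from h import *
s=state();print(s["joint_positions"],s["finger_gap"])
print(delta(*pose([.5055,-.284,.25],105.4)))
E
```

```text
[-0.3092  0.2119  1.8338 -0.0008  1.0949 -2.1047] 0.08515224993164348
(array([ -0.7597, -13.7706,  -1.9424]), array([-0.0437,  0.0005,  0.0011]))
```

Call:
step_arm(steps=[[[-0.8, -5, -0.7, -0.02, 0, 0, 1], [-0.8, -10, -1.4, -0.035, 0, 0, 1], [-0.8, -13.8, -1.9, -0.043, 0, 0, 1], [-0.8, -13.8, -1.9, -0.043, 0, 0, 1], [-0.8, -13.8, -1.9, -0.043, 0, 0, 1]]])

```text
clock: 15.15
tcp_pos: [0.5058, -0.2827, 0.2497]
eef_rot: [[-0.0, -0.262, 0.965], [-0.0, 0.965, 0.262], [-1.0, -0.0, -0.0]]
wrist_force: [-0.4, 0.7, -0.8]
finger_gap: 0.0855
```

```bash
python3 - <<'E'
from h import *
s=state();print(s["joint_positions"],s["tcp_pos"])
ci=camera_info("wrist");im=capture("wrist");cv2.imwrite("pics/w13r.png",im)
a=np.radians(15.4);X=np.array([np.cos(a),np.sin(a)]);Y=np.array([-X[1],X[0]])
for x,y,z in [(-.05,-.014,.142),(.05,-.014,.142),(.05,.014,.142),(-.05,.014,.142),(-.009,.0205,.137),(.009,.0205,.137),(.125,.1,.08),(-.125,.1,.08),(.125,-.1,.08),(-.125,-.1,.08)]:
    q=np.array([.5055,-.284])+x*X+y*Y
    u=proj(ci,[*q,z]);print(u);cv2.circle(im,tuple(int(round(v)) for v in u),2,(0,255,0),-1)
cv2.imwrite("pics/w13.png",im)
E
```

```text
[-0.53    0.305   1.6889 -0.0003  1.1479 -2.3659] [ 0.5058 -0.2827  0.2497]
[261.6374 143.7855]
[263.5719 249.9899]
[292.7188 249.8894]
[293.654  143.6455]
[300.0356 188.4975]
[299.7585 207.2899]
[360.8496 287.0956]
[377.5783  62.6172]
[196.2546 287.6091]
[177.5459  63.6325]
```

View pics/w13.png

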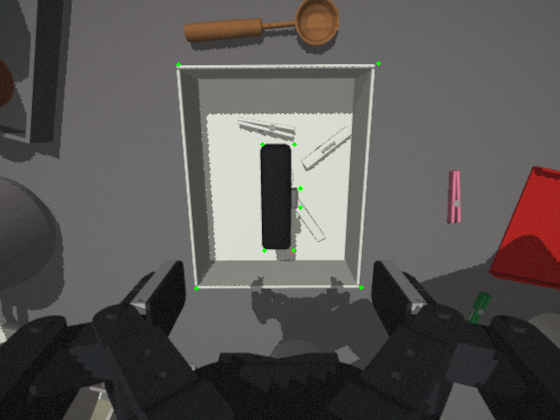

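Call:
step_arm(steps=[[[4, -0.2, 0, 0, 0, 0, 1], [8, -0.2, 0, 0, 0, 0, 1], [11, -0.2, 0, 0, 0, 0, 1], [13, -0.2, 0, 0, 0, 0, 1], [14, -0.2, 0, 0, 0, 0, 1], [14, -0.2, 0, 0, 0, 0, 1], [14, -0.2, 0, 0, 0, 0, 1]]])

```text
clock: 15.9
tcp_pos: [0.5077, -0.2839, 0.1112]
eef_rot: [[0.001, -0.265, 0.964], [-0.002, 0.964, 0.265], [-1.0, -0.002, 0.001]]
wrist_force: [-0.4, 0.2, 0.1]
finger_gap: 0.0854
```

Call:
step_arm(steps=[[[0, 0, 0, 0, 0, 0, 0.6], [0, 0, 0, 0, 0, 0, 0.5], [0, 0, 0, 0, 0, 0, 0.4], [0, 0, 0, 0, 0, 0, 0.3], [0, 0, 0, 0, 0, 0, 0.2], [0, 0, 0, 0, 0, 0, 0.1], [0, 0, 0, 0, 0, 0, 0], [0, 0, 0, 0, 0, 0, 0]]], squeeze=50)

```text
clock: 16.7
tcp_pos: [0.5072, -0.2848, 0.1111]
eef_rot: [[0.001, -0.264, 0.965], [-0.002, 0.964, 0.264], [-1.0, -0.002, 0.001]]
wrist_force: [-1.3, 0.5, 4.8]
finger_gap: 0.0248
```

```bash
python3 - <<'E'
from h import *
s=state();print(s["tcp_pos"],s["wrist_force"],s["ft_torque"],s["finger_gap"])
im=capture("side");cv2.imwrite("pics/s14.png",cv2.resize(im[180:420,240:470],None,fx=2.5,fy=2.5))
E
```

```text
[ 0.5072 -0.2848  0.1111] [-1.2841  0.4896  4.797 ] [-0.1168  0.2239  0.0344] 0.024761293147270103
```

View pics/s14.png

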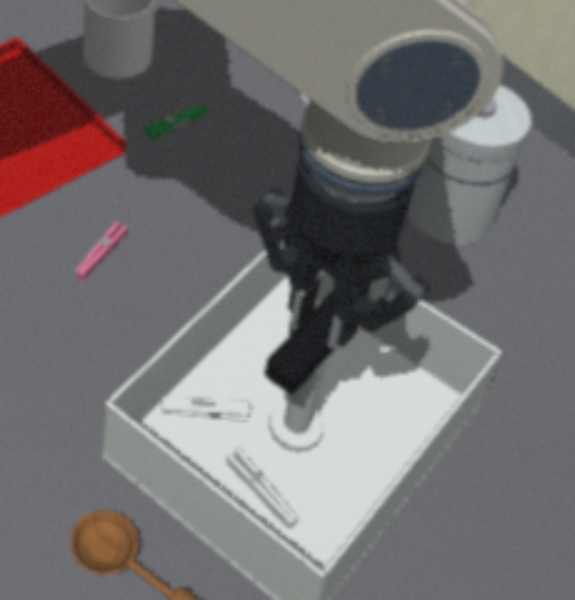

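Call:
step_arm(steps=[[[-0.2, 0, 0, 0, 0, 0, 0], [-0.6, 0, 0, 0, 0, 0, 0], [-1.1, 0, 0, 0, 0, 0, 0], [-1.7, 0, 0, 0, 0, 0, 0], [-2.3, 0, 0, 0, 0, 0, 0], [-2.8, 0, 0, 0, 0, 0, 0]]])

```text
clock: 17.35
tcp_pos: [0.507, -0.2842, 0.1389]
eef_rot: [[0.001, -0.264, 0.964], [-0.001, 0.964, 0.264], [-1.0, -0.001, 0.0]]
wrist_force: [0.1, -0.3, -6.3]
finger_gap: 0.0242
```

```bash
python3 - <<'E'
from h import *
s=state();print(s["tcp_pos"],s["wrist_force"],s["ft_torque"],s["finger_gap"])
im=capture("side");cv2.imwrite("pics/s15.png",cv2.resize(im[180:420,240:470],None,fx=2.5,fy=2.5))
s=state();print(s["wrist_force"])
E
```

```text
[ 0.507  -0.2842  0.1389] [ 0.0772 -0.3104 -6.3368] [-0.0044 -0.0227 -0.02  ] 0.024196707195459143
[ 0.5557 -0.0617 -5.6206]
```

View pics/s15.png

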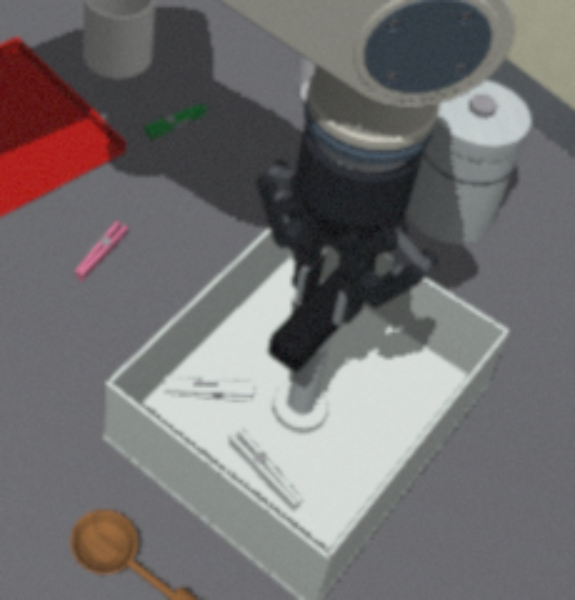

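Call:
step_arm(steps=[[[0.5, 0, 0, 0, 0, 0, 0], [1.1, 0, 0, 0, 0, 0, 0], [1.7, 0, 0, 0, 0, 0, 0], [2.2, 0, 0, 0, 0, 0, 0], [2.6, 0, 0, 0, 0, 0, 0], [2.8, 0, 0, 0, 0, 0, 0], [2.8, 0, 0, 0, 0, 0, 0]]])

```text
clock: 18.1
tcp_pos: [0.5065, -0.2837, 0.1111]
eef_rot: [[-0.001, -0.264, 0.964], [0.0, 0.964, 0.264], [-1.0, 0.0, -0.001]]
wrist_force: [-5.3, 3.7, 5.6]
finger_gap: 0.0249
```

```bash
python3 - <<'E'
from h import *
s=state();print(s["tcp_pos"],s["wrist_force"],s["ft_torque"],s["finger_gap"])
im=capture("wrist");cv2.imwrite("pics/w16.png",im)
im=capture("side");cv2.imwrite("pics/s16.png",cv2.resize(im[270:370,320:420],None,fx=6,fy=6,interpolation=cv2.INTER_CUBIC))
im=capture("top");cv2.imwrite("pics/t16.png",cv2.resize(im[170:290,345:465],None,fx=5,fy=5))
E
```

```text
[ 0.5065 -0.2837  0.1111] [-5.3383  3.6725  5.5809] [0.7152 0.8489 0.0172] 0.024912986848327205
```

View pics/w16.png

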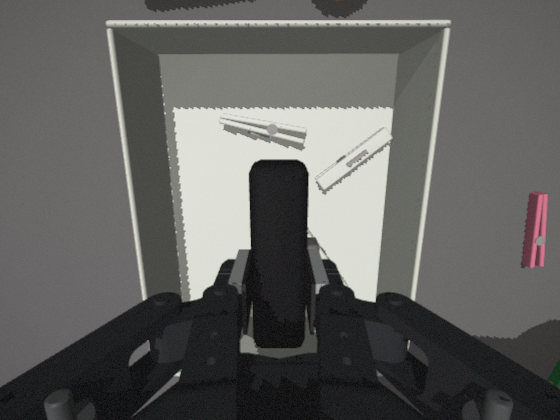

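View pics/s16.png

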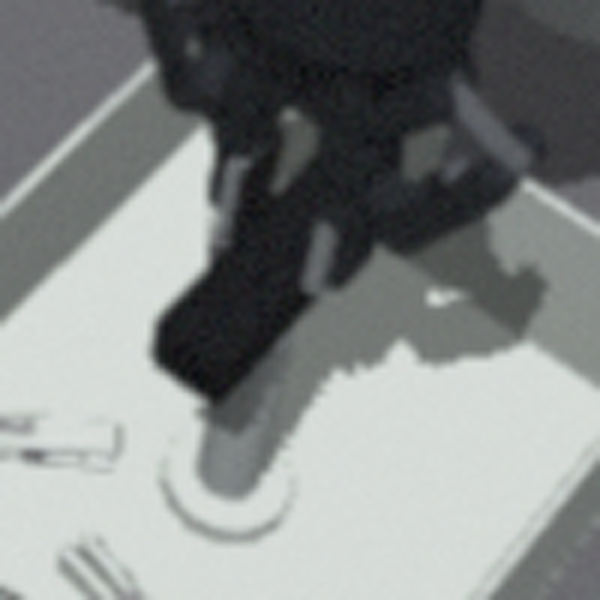

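View pics/t16.png

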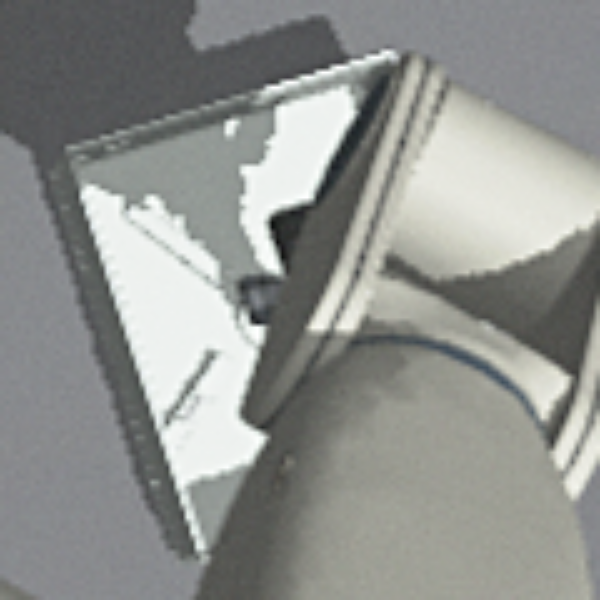

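```bash
python3 - <<'E'
from h import *
s=state();ci=camera_info("wrist");p=s["tcp_pos"];R=s["eef_rot"]
im=cv2.imread("pics/w16.png")
for x in(0,-.0187,-.031,-.04):
  for z in(-.05,-.011,0,.011,.05):
    u=proj(ci,p+R@[x,0.0,z]);print(x,z,u.round(0),end=' ')
  print()
o=im.copy()
for z in (-.05,.05):
  for y in(-.014,.014):
    u=proj(ci,p+R@[-.031,y,z]);cv2.circle(o,tuple(int(round(v)) for v in u),2,(0,255,0),-1)
for z in (-.011,.011):
  for y in(-.014,.014):
   for x in(0,-.0187):
    u=proj(ci,p+R@[x,y,z]);cv2.circle(o,tuple(int(round(v)) for v in u),2,(0,0,255) if x else (255,255,0),-1)
o=cv2.resize(o[140:370,180:380],None,fx=3,fy=2.6,interpolation=cv2.INTER_CUBIC)
o=np.clip(o.astype(float)*2.0+20,0,255).astype(np.uint8)
cv2.imwrite("pics/w16b.png",o)
E
```

```text
0 -0.05 [280. 158.] 0 -0.011 [280. 226.] 0 0 [280. 244.] 0 0.011 [280. 261.] 0 0.05 [280. 318.] 
-0.0187 -0.05 [280. 162.] -0.0187 -0.011 [280. 237.] -0.0187 0 [280. 257.] -0.0187 0.011 [280. 275.] -0.0187 0.05 [280. 337.] 
-0.031 -0.05 [280. 165.] -0.031 -0.011 [280. 246.] -0.031 0 [280. 267.] -0.031 0.011 [280. 287.] -0.031 0.05 [280. 352.] 
-0.04 -0.05 [280. 168.] -0.04 -0.011 [280. 254.] -0.04 0 [280. 275.] -0.04 0.011 [280. 296.] -0.04 0.05 [280. 364.]
```

View pics/w16b.png

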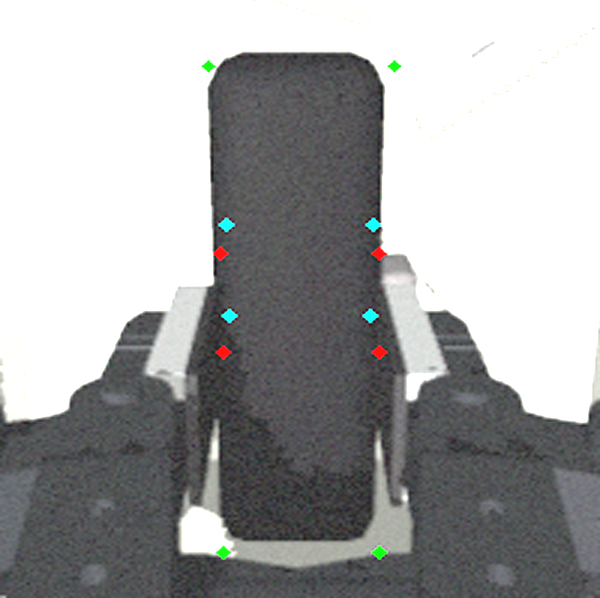

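Call:
step_arm(steps=[[[0, 0, 0, 0, 0, 0, 0.5], [0, 0, 0, 0, 0, 0, 0.6], [0, 0, 0, 0, 0, 0, 0.6], [0.6, 0, -0.2, 0, 0, 0, 0.6], [1.1, 0, -0.2, 0, 0, 0, 0.6], [1.1, 0, -0.2, 0, 0, 0, 0.6]]])

```text
clock: 18.85
tcp_pos: [0.5043, -0.2844, 0.0982]
eef_rot: [[-0.001, -0.264, 0.965], [-0.0, 0.965, 0.264], [-1.0, 0.0, -0.001]]
wrist_force: [-0.0, 0.3, 0.2]
finger_gap: 0.0512
```

```bash
python3 - <<'E'
from h import *
s=state();print(s["tcp_pos"],s["wrist_force"],s["ft_torque"],s["finger_gap"])
im=capture("wrist")
o=cv2.resize(im[100:370,140:420],None,fx=2.7,fy=2.2,interpolation=cv2.INTER_CUBIC)
cv2.imwrite("pics/w17.png",np.clip(o.astype(float)*1.7+20,0,255).astype(np.uint8))
im=capture("side");o=cv2.resize(im[270:370,320:420],None,fx=6,fy=6,interpolation=cv2.INTER_CUBIC)
cv2.imwrite("pics/s17.png",np.clip(o.astype(float)*1.7+20,0,255).astype(np.uint8))
E
```

```text
[ 0.5043 -0.2844  0.0982] [-0.0198  0.251   0.1712] [ 0.0112  0.0036 -0.013 ] 0.05121452516458066
```

View pics/w17.png

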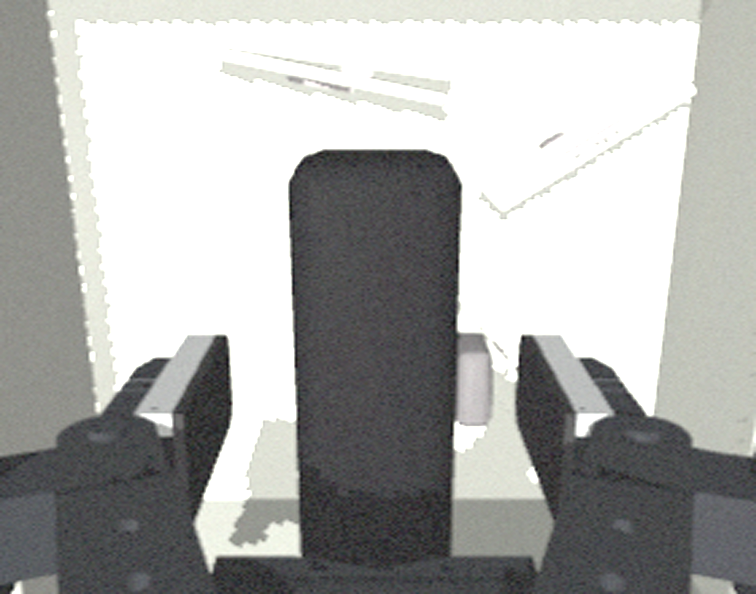

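View pics/s17.png

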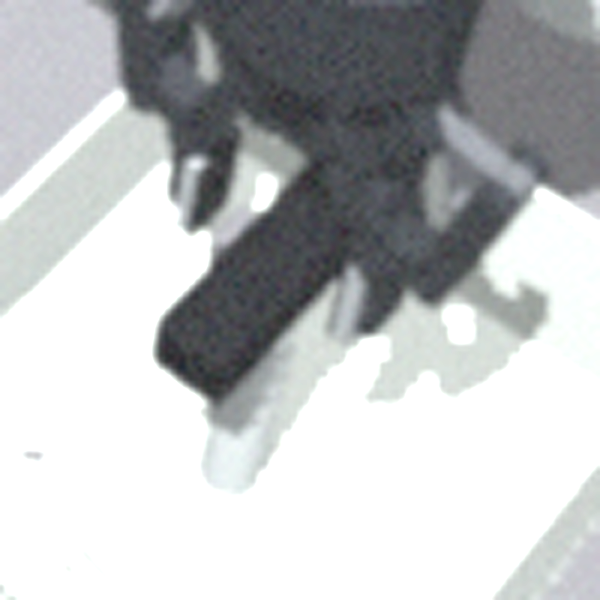

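```bash
python3 - <<'E'
from h import *
s=state();ci=camera_info("side");p=s["tcp_pos"];R=s["eef_rot"]
for y in(-.026,-.033,.026,.033):
  for z in (-.011,.011):
    print(y,z,[tuple((proj(ci,p+R@[x,y,z])-[320,270]).round(1)*6) for x in(0,-.01,-.02,-.03,-.04)])
E
```

```text
-0.026 -0.011 [(np.float64(310.79999999999995), np.float64(394.79999999999995)), (np.float64(315.6), np.float64(376.20000000000005)), (np.float64(320.4), np.float64(357.6)), (np.float64(325.79999999999995), np.float64(339.0)), (np.float64(330.6), np.float64(319.79999999999995))]
-0.026 0.011 [(np.float64(350.4), np.float64(351.0)), (np.float64(355.20000000000005), np.float64(332.4)), (np.float64(360.6), np.float64(313.79999999999995)), (np.float64(366.0), np.float64(294.6)), (np.float64(370.79999999999995), np.float64(275.4))]
-0.033 -0.011 [(np.float64(330.0), np.float64(408.0)), (np.float64(334.79999999999995), np.float64(390.0)), (np.float64(339.6), np.float64(371.4)), (np.float64(345.0), np.float64(352.20000000000005)), (np.float64(350.4), np.float64(333.6))]
-0.033 0.011 [(np.float64(369.0), np.float64(363.6)), (np.float64(374.4), np.float64(345.6)), (np.float64(379.79999999999995), np.float64(327.0)), (np.float64(385.20000000000005), np.float64(307.79999999999995)), (np.float64(390.59999999999997), np.float64(288.6))]
0.026 -0.011 [(np.float64(175.8), np.float64(298.79999999999
[... 431 characters left out ...]
np.float64(227.39999999999998), np.float64(201.0)), (np.float64(231.60000000000002), np.float64(181.2))]
0.033 -0.011 [(np.float64(157.8), np.float64(286.20000000000005)), (np.float64(161.39999999999998), np.float64(267.6)), (np.float64(165.0), np.float64(249.0)), (np.float64(168.60000000000002), np.float64(229.79999999999998)), (np.float64(172.2), np.float64(210.60000000000002))]
0.033 0.011 [(np.float64(198.0), np.float64(244.79999999999998)), (np.float64(201.60000000000002), np.float64(226.20000000000002)), (np.float64(205.79999999999998), np.float64(207.60000000000002)), (np.float64(209.39999999999998), np.float64(188.39999999999998)), (np.float64(213.60000000000002), np.float64(169.2))]
```

Call:
step_arm(steps=[[[0.3, 0, 0, 0, 0, 0, 0.6], [0.6, 0, 0, 0, 0, 0, 0.6], [0.9, 0, 0, 0, 0, 0, 0.6], [1.2, 0, 0, 0, 0, 0, 0.6], [1.2, 0, 0, 0, 0, 0, 0.6]]])

```text
clock: 19.45
tcp_pos: [0.5047, -0.2846, 0.0867]
eef_rot: [[-0.0, -0.264, 0.964], [-0.001, 0.964, 0.264], [-1.0, -0.0, -0.0]]
wrist_force: [0.4, -0.1, 0.0]
finger_gap: 0.0512
```

```bash
python3 - <<'E'
from h import *
s=state();print(s["tcp_pos"],s["wrist_force"],s["ft_torque"],s["finger_gap"])
im=capture("wrist")
o=cv2.resize(im[100:370,140:420],None,fx=2.7,fy=2.2,interpolation=cv2.INTER_CUBIC)
cv2.imwrite("pics/w18.png",np.clip(o.astype(float)*1.7+20,0,255).astype(np.uint8))
im=capture("side");o=cv2.resize(im[270:370,320:420],None,fx=6,fy=6,interpolation=cv2.INTER_CUBIC)
cv2.imwrite("pics/s18.png",np.clip(o.astype(float)*1.7+20,0,255).astype(np.uint8))
E
```

```text
[ 0.5047 -0.2846  0.0867] [ 0.3671 -0.0632  0.0094] [-0.0249  0.0164 -0.1013] 0.051168334144150625
```

View pics/w18.png

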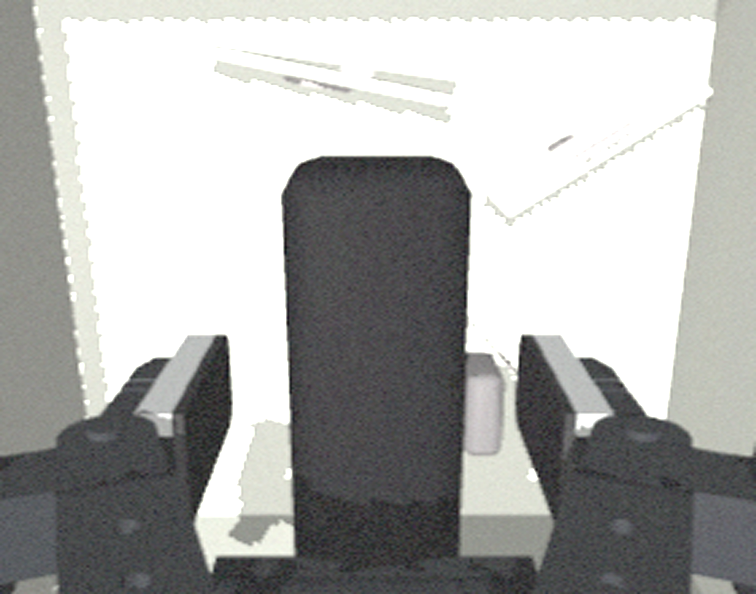

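View pics/s18.png

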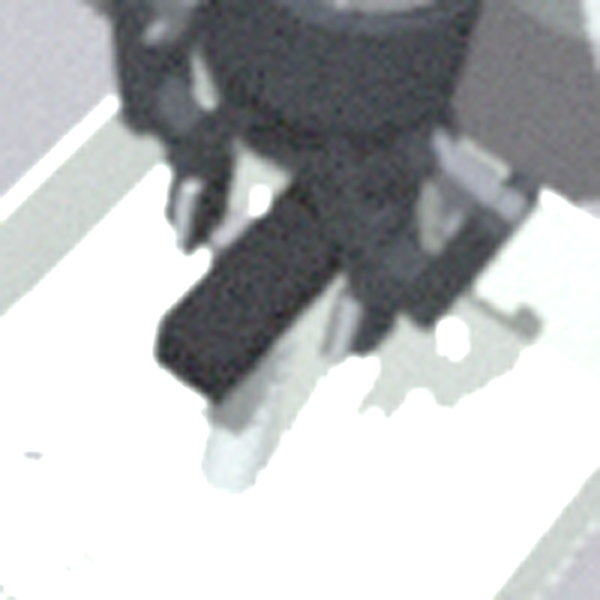

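Call:
step_arm(steps=[[[0.3, 0, 0, 0, 0, 0, 0.6], [0.5, 0, 0, 0, 0, 0, 0.6], [0.5, 0, 0, 0, 0, 0, 0.4], [0.5, 0, 0, 0, 0, 0, 0.3], [0.5, 0, 0, 0, 0, 0, 0.2], [0.5, 0, 0, 0, 0, 0, 0], [0.5, 0, 0, 0, 0, 0, 0], [0.5, 0, 0, 0, 0, 0, 0]]])

```text
clock: 20.35
tcp_pos: [0.5047, -0.2843, 0.0823]
eef_rot: [[-0.0, -0.264, 0.964], [-0.0, 0.964, 0.264], [-1.0, -0.0, -0.0]]
wrist_force: [-2.7, 5.4, 4.5]
finger_gap: 0.0271
```

```bash
python3 - <<'E'
from h import *
s=state();print(s["tcp_pos"],s["wrist_force"],s["ft_torque"],s["finger_gap"])
im=capture("wrist")
o=cv2.resize(im[100:370,140:420],None,fx=2.7,fy=2.2,interpolation=cv2.INTER_CUBIC)
cv2.imwrite("pics/w19.png",np.clip(o.astype(float)*1.7+20,0,255).astype(np.uint8))
E
```

```text
[ 0.5047 -0.2843  0.0823] [-2.6509  5.3536  4.4704] [0.8314 0.4188 0.0441] 0.02712224924934929
```

View pics/w19.png

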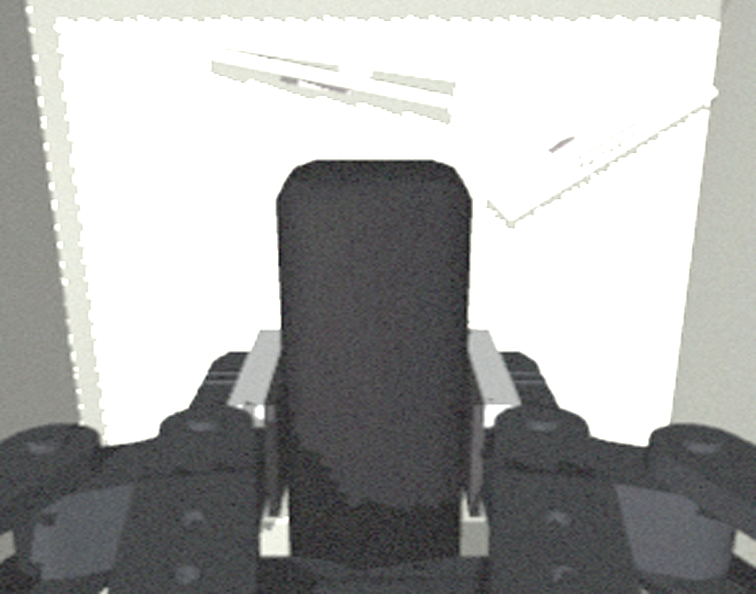

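Call:
step_arm(steps=[[[-0.1, 0, 0, 0, 0, 0, 0], [-0.4, 0, 0, 0, 0, 0, 0], [-0.8, 0, 0, 0, 0, 0, 0], [-1.2, 0, 0, 0, 0, 0, 0], [-1.6, 0, 0, 0, 0, 0, 0], [-2.0, 0, 0, 0, 0, 0, 0]]])

```text
clock: 21.0
tcp_pos: [0.5048, -0.2848, 0.1027]
eef_rot: [[0.0, -0.264, 0.964], [-0.001, 0.964, 0.264], [-1.0, -0.001, -0.0]]
wrist_force: [-1.6, 2.8, -2.1]
finger_gap: 0.0275
```

```bash
python3 - <<'E'
from h import *
s=state();print(s["tcp_pos"],s["wrist_force"],s["ft_torque"],s["finger_gap"])
im=capture("side");cv2.imwrite("pics/s20.png",cv2.resize(im[180:420,240:470],None,fx=2.5,fy=2.5))
E
```

```text
[ 0.5048 -0.2848  0.1027] [-1.5848  2.7557 -2.1111] [ 0.6085  0.2969 -0.0247] 0.02754219380007364
```

View pics/s20.png

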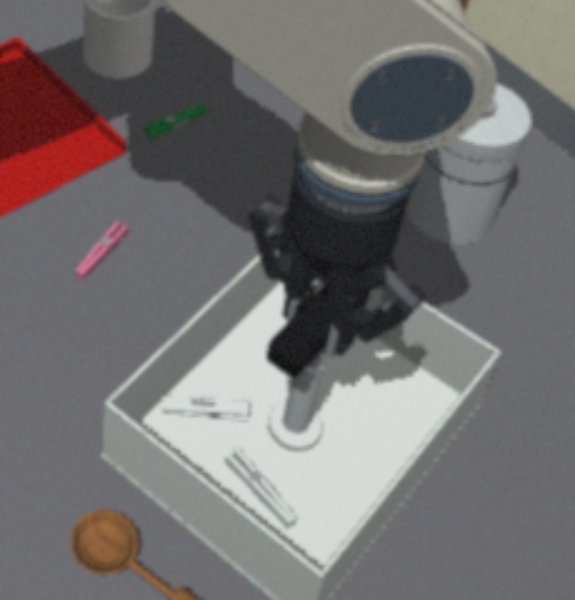

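Call:
step_arm(steps=[[[-0.6, 0, 0, 0, 0, 0, 0], [-1.2, 0, 0, 0, 0, 0, 0], [-1.9, 0, 0, 0, 0, 0, 0], [-2.6, 0, 0, 0, 0, 0, 0], [-3.3, 0, 0, 0, 0, 0, 0], [-4.0, 0, 0, 0, 0, 0, 0], [-4.5, 0, 0, 0, 0, 0, 0], [-4.8, 0, 0, 0, 0, 0, 0]]])

```text
clock: 21.85
tcp_pos: [0.5051, -0.285, 0.151]
eef_rot: [[0.001, -0.264, 0.964], [-0.002, 0.964, 0.264], [-1.0, -0.002, 0.001]]
wrist_force: [-1.4, -0.7, -0.8]
finger_gap: 0.0271
```

Call:
step_arm(steps=[[[-0.2, 0, 0, 0, 0, 0, 0], [-0.5, 0, 0, 0, 0, 0, 0], [-0.8, 0, 0, 0, 0, 0, 0], [-1.3, 0, 0, 0, 0, 0, 0], [-1.8, 0, 0, 0, 0, 0, 0], [-2.4, 0, 0, 0, 0, 0, 0], [-3.0, 0, 0, 0, 0, 0, 0]]])

```text
clock: 22.55
tcp_pos: [0.5051, -0.2847, 0.1809]
eef_rot: [[0.001, -0.264, 0.964], [-0.001, 0.964, 0.264], [-1.0, -0.001, 0.0]]
wrist_force: [0.5, 0.7, -6.1]
finger_gap: 0.0274
```

```bash
python3 - <<'E'
from h import *
s=state();print(s["tcp_pos"],s["wrist_force"],s["ft_torque"],s["finger_gap"])
im=capture("side");cv2.imwrite("pics/s21.png",cv2.resize(im[140:420,220:490],None,fx=2.1,fy=2.1))
E
```

```text
[ 0.5051 -0.2847  0.1809] [ 0.532   0.7229 -6.1249] [-0.0078 -0.0383  0.0112] 0.02742221477752886
```

View pics/s21.png

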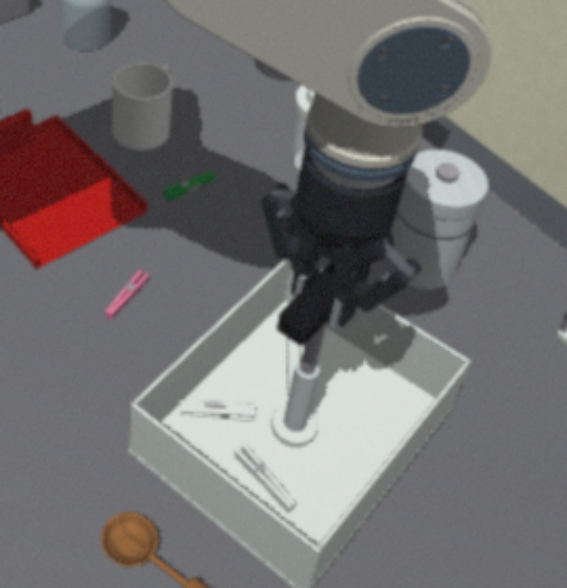

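Call:
step_arm(steps=[[[-0.4, 0, 0, 0, 0, 0, 0], [-1.0, 0, 0, 0, 0, 0, 0], [-1.7, 0, 0, 0, 0, 0, 0], [-2.5, 0, 0, 0, 0, 0, 0], [-3.3, 0, 0, 0, 0, 0, 0], [-4.1, 0, 0, 0, 0, 0, 0], [-4.7, 0, 0, 0, 0, 0, 0], [-5.0, 0, 0, 0, 0, 0, 0]]])

```text
clock: 23.4
tcp_pos: [0.5053, -0.2848, 0.2312]
eef_rot: [[0.001, -0.264, 0.964], [-0.002, 0.964, 0.264], [-1.0, -0.002, 0.001]]
wrist_force: [0.5, 0.4, -6.7]
finger_gap: 0.0268
```

Call:
step_arm(steps=[[[0, 0, 0, 0, 0, 0, 0], [0, 0, 0, 0, 0, 0, 0], [0, 0, 0, 0, 0, 0, 0], [0, 0, 0, 0, 0, 0, 0], [0, 0, 0, 0, 0, 0, 0]]])

```text
clock: 23.9
tcp_pos: [0.5049, -0.2846, 0.23]
eef_rot: [[-0.0, -0.264, 0.964], [-0.001, 0.964, 0.264], [-1.0, -0.001, -0.0]]
wrist_force: [0.5, -0.1, -7.0]
finger_gap: 0.0269
```

```bash
python3 - <<'E'
from h import *
s=state();print(s["tcp_pos"],s["wrist_force"],s["ft_torque"],s["finger_gap"],s["joint_positions"])
im=capture("side");cv2.imwrite("pics/s22.png",im);cv2.imwrite("pics/w22.png",capture("wrist"))
E
```

```text
[ 0.5049 -0.2846  0.23  ] [ 0.4859 -0.0862 -7.0316] [-0.0272  0.0152  0.0155] 0.02694239626761318 [-0.5335  0.3255  1.7083 -0.0007  1.1074 -2.3714]
```

View pics/s22.png

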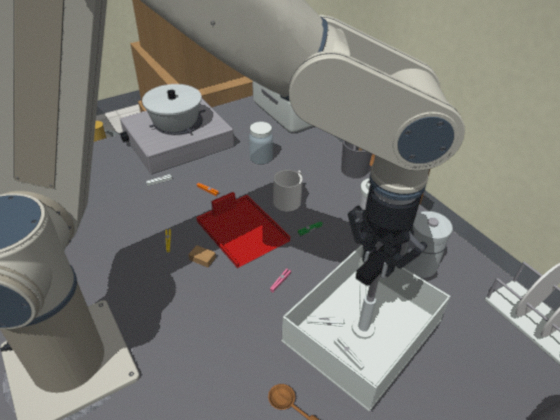

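View pics/w22.png

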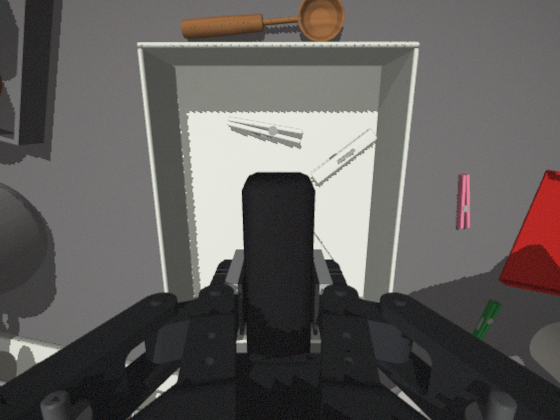

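```bash
python3 - <<'E'
from h import *
ci=camera_info("side");im=cv2.imread("pics/s22.png")
a=np.radians(15.3);X=np.array([np.cos(a),np.sin(a)]);Y=np.array([-X[1],X[0]]);h=.0777
for c in((-.125,.1),(.125,.1),(.125,-.1),(-.125,-.1)):
    q=np.array([.505,-.285])+c[0]*X+c[1]*Y;u=proj(ci,[*q,.08+h]);print(u);cv2.circle(im,tuple(int(round(v)) for v in u),1,(0,0,255),-1)
cv2.imwrite("pics/s22b.png",cv2.resize(im[220:420,260:470],None,fx=2.9,fy=2.9))
E
```

```text
[281.9136 315.799 ]
[362.6333 242.436 ]
[451.0236 295.5963]
[375.7998 388.1529]
```

View pics/s22b.png

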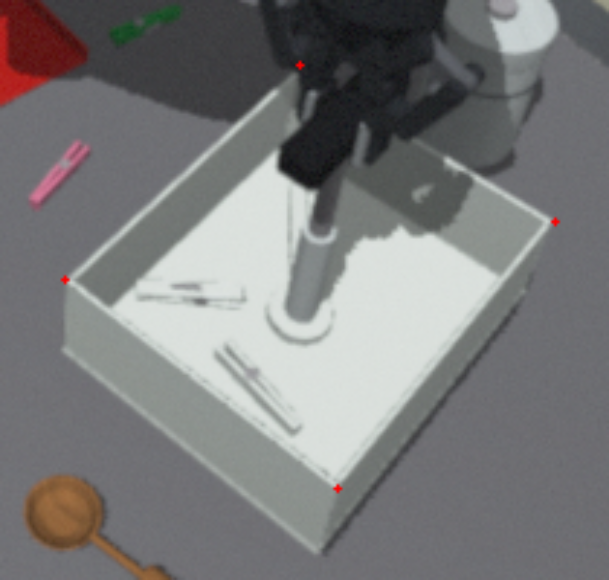

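Corners match a level caddy with its underside about 78 mm up and the handle drawn out 70 mm (the steel tube shows), and the three pegs are inside.

```bash
python3 -c "
from bench import *
s=state();print(s['clock'],s['tcp_pos'],s['finger_gap'],s['wrist_force']);print(hand_in())"
```

```text
24.0 [ 0.50491916 -0.28460456  0.23015939] 0.027088880479784357 [ 0.42129905 -0.35212132 -5.96994971]
the job is handed in; nothing more can be done
None
```

I handed the job in at 24 s. The caddy is held level with its underside about 78 mm above the worktop and the three pegs inside.

- **Pegs:** I carried the red plate by its ridge and tipped it over the caddy. The pegs slid off at about 27°, steeper than the 14 to 20° you gave. I set the empty plate back flat where it had been.
- **Failed first pinch:** The pads closed above the button, so the locked caddy lifted about 28 mm. I saw this in the force and the pictures and set it straight back down. I then gripped about 29 mm lower (by TCP height).
- **Handle:** On the second pinch it slid freely past the first stop to the second while the caddy stayed put. I then lifted the caddy.

**Last checks**
- The rim corners in the side view match a level caddy at that height with the handle out 70 mm.
- The grip was steady: finger gap 27 mm (button in), with about 6–7 N of load at the wrist.
- All three pegs were in view inside the caddy.
- Nothing else appeared to have moved in the last pictures, though I judged that by eye.

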